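Fit the bayonet filter canister to the bench fume extractor

ROBOT

A 6-joint arm with a two-finger parallel gripper is mounted at the origin on the work surface. World frame = base frame: x ahead of the robot, y to its left, z up, the work surface at z = 0. Lengths are in mm, angles in rad, forces in N, time in s.
With the tool pointing down it reaches from about 400 to 925 mm from the base axis. Payload 12.5 kg.
Tool frame: the origin (TCP) lies on the centre line of the jaws, within the pads' length; the fingertips stand 19 mm ahead of it and the grasp point (between the pads) is the TCP; y points along the fingers, x is the direction in which the jaws open and shut, and the axes are right-handed (so a half turn about y gives the same grasp; the last joint's range is limited). The gripper opens to 95 mm and grips with 3 to 60 N. Pads are 20 mm wide; open, the fingers measure 119 mm over their backs; the gripper's body (75 mm by 180 mm) begins 59 mm behind the grasp point.
Start: joints at [-1.289, 0.491, 1.559, -0, 1.092, -0.106], TCP at [236.369, -578.597, 233.661] pointing down, gripper open.
Joint ranges: [-3.1, 3.1], [-0.84, 2.19], [0.05, 2.79], [-1.13, 4.28], [0.06, 2.93], [-2.69, 2.69]. Speed limits (rad/s): [2.22, 2.22, 2.79, 3.14, 3.14, 3.14].

INTERFACE

Orientations are given as [roll, pitch, yaw] about the fixed x, y, z axes, in that order (R = Rz(yaw) Ry(pitch) Rx(roll)).
In Python, from cell import env gives the robot as it stands. The module is installed in compiled form; this text tells all that it offers.
- The arm moves only by the tool move_arm, never from a script. Its argument "rows" is a list of rows, each an object of numbers: "tx", "ty", "tz": the shift along the tool's x, y, z in cm; "rx", "ry", "rz": the turn, a rotation vector about the tool's x, y, z in rad; "grip": the opening in per cent of the stroke, from 0 (shut) to 100 (fully open). In form: [{"tx": .., "ty": .., "tz": .., "rx": .., "ry": .., "rz": .., "grip": ..}, ...]. A call has 1 to 10 rows; each row shifts and turns the commanded pose from where the row before left it, along the tool's axes as they then stand; what a row does not reach is not made up. A row lasts 1/12 s, in which the tool goes at most 41.7 mm and 7.16 degrees, less where a joint would pass 70% of its speed; a pose out of reach is approached as far as the arm can. A call is refused whole if a number of a shift passes 4.17 or a number of a turn 0.125, either way. A call with a gripper value outside its range is refused whole. The fingers move at their own pace and stop on an object; the grip force is fixed at half the most. Time passes only in rows, so rows that do not move let the fingers close. It gives the time, the measured TCP pose, the force and the opening at its end, in the units of the state.
- env.state(): the state, without advancing time (a new reading comes with each control period).
- env.read_camera(name): name is "scene" or "top" or "wrist"; returns (picture, depth): 420x560x3 uint8, blue, green, red; 420x560 float32, mm along the optical axis (not along the pixel's ray), 0 where there is no reading.
- env.calibration(name): a dict with "vertical_fov" (degrees; the focal length in pixels is half the picture's height over the tangent of half this angle, whatever the lens; pixels are square), "cx", "cy" (the principal point, pixels), "eye" and "rotation" of the camera in the world. Camera axes: x right, y up, looking along -z (the intrinsics and any distortion apply to the point x, -y, -z); pixel columns grow to the right and rows downward; lengths in mm; the calibration is good to about 2 mm. A picture is of the moment at which its call begins: read the wrist's pose just before it. calibration takes no time and is no camera call; for the wrist camera it gives the pose at the moment of the call.
- env.job_done(): hands the job in, once; it reports no verdict.
The state is a dict: "t": time; "joints": joint angles; "qvel": joint speeds; "tau": joint torques, N m; "eef_pos": TCP position; "tcp_rot": TCP orientation; "ft_force": force on the tool from outside, world axes, zero at the start; "moment": the same for the moment, N m; "opening": opening from 0.0 (shut) to 1.0 (fully open).
Only numpy, scipy, OpenCV 4.12 (cv2) and the standard library are available. Lean on these libraries where they do the work, as an engineer would, in place of code of your own. Each camera call takes 0.05 s, during which the arm holds its last target.

TASK

Fit a fresh filter to the bench fume extractor: the canister lying on its side that has a bar handle and two side lugs, not the one with the round knob. Stand it upright on the bench and let go of it, then take it again by its handle, lower it into the extractor's collar so that its lugs drop through the two slots (feel for them: the collar may be clamped a little askew), push it down against the spring, turn it about a quarter clockwise as far as it goes, let the spring lift it until it clicks home, and let go. Leave the other canister and the tools around where they lie.

Things in the scene. Friction and masses are not known exactly. Their poses are not given: they have to be found in the camera images.
- canister_mid (a point): Centre of the canister to fit, on its axis, half-way along its body; it starts lying on its side. Aluminium with dark slits, black cap; body 56 mm in diameter, 92 mm long: foot 46 mm from here to -x, cap's top face 46 mm to +x (first 6 mm at the foot: a rubber spigot 48 mm wide). x runs from foot to handle end, so it points up when the canister stands. 0.22 to 0.45 kg.
- canister: The same canister, same origin and axes as canister_mid.
- handle (a point): Centre of the black bar handle on the canister's cap, 62 mm from canister_mid along x; axes as canister_mid. The bar is 44 mm long along y, 12 mm thick along z (pinch it across this) and stands 32 mm tall out of the cap along x, 16 mm to either side of this point.
- lugs (a point): Point on the canister's axis at the middle of its two steel lugs, 32.5 mm from canister_mid along x; axes as canister_mid. The lugs stick out of the cap's side to +y and -y, to 36 mm from the axis; each is 8 mm wide (z) and 7 mm tall (x). While the canister lies they point level to its two sides.
- extractor: The fume extractor, origin under its centre on the bench: fixed grey perforated-steel box, 230 mm (x) by 210 mm (y), 96 mm tall. A round aluminium collar, 88 mm outside, stands 16 mm proud in the middle of its top. A low fan cover, top 116 mm above the bench, lies on top 66 to 110 mm from the middle on the +x side.
- port (a point): Centre of the collar's mouth, level with its top, 112 mm above the bench; axes as the extractor. Bore 61 mm. Two opposite slots in the lip, about 15 mm wide, reaching 38 mm from the axis, let the lugs down. They lie near +x and -x, but the collar is clamped turned by up to 0.3 rad either way about z, which no frame here shows: see it from above or feel for it.
- home (a point): Where canister_mid is when locked, 41 mm below port; axes as the extractor. Going straight down, lugs that miss the slots land on the lip with canister_mid 12 mm above this point; lugs in the slots pass, and the foot meets the shutter 7 mm above it. Pushed 4 mm or more below this point (6 is good, 9 is the stop) the lugs clear the 9 mm lip and can turn under it.
- shutter (a joint): Sprung shutter plate deep in the collar's well, pressed down by the canister's foot. Metres: 0 up, 0.007 canister locked, 0.016 bottom stop. Spring 6.4 N at 0, 12 N at 0.007, 19 N at 0.016 (plate and canister weigh 3 to 6 N). Under the lip the lugs turn clockwise seen from above, 70 degrees from slot to stop; there a notch lets them rise 4 mm and locks them; other way is blocked.
- screw_canister_mid (a point): The centre of another canister that does not fit, lying on its side nearby: same 56 mm body but 110 mm long, with a 34 mm round knob on the cap, a threaded 38 mm neck at the foot and no lugs; 142 mm overall, x from foot to knob. Leave it.
- gouge: A carving gouge lying on the bench, 180 mm long along x, wooden handle 22 mm thick; origin under it. Leave it.
- baren: A flat round printing pad, 120 mm in diameter with a wooden grip, 24 mm tall; origin under its centre. Leave it.
- ink_tin: An ink tin, 84 mm in diameter, 75 mm tall; origin under its centre. Leave it.
- tape_dispenser: A red tape dispenser, 120 mm by 60 mm, 78 mm tall; origin under its centre. Leave it.
- brayer: An ink roller with a wooden handle, 100 mm wide roller 48 mm in diameter, 160 mm long; origin under the roller. Leave it.
There are look-alikes about, which are no part of the job. What is shaped like the canister but blue or green is not meant.

How it is judged (in metres and radians):
On the way:
1. the canister stands upright on its foot on the bench, let go (angle between canister_mid's own x axis and vertical below 0.1 rad and height (world z) of canister_mid between 0.041 and 0.051 m and contact force between canister and the fingers below 0.1 N and linear speed of canister below 0.03 m/s), for 0.2 s.
At the end, for the whole second after the job is handed in: The canister is locked in the collar: upright (within 5 degrees), on the collar's axis within 5 mm, its centre 38.5 to 43 mm below the collar's top (lugs up in their notches), its lugs turned at least 43 degrees from the port's x axis, at rest and let go (horizontal distance between canister_mid and port below 0.005 m and z of canister_mid in the frame of port between -0.043 and -0.0385 m and angle between canister_mid's own x axis and vertical below 0.09 rad and angle between the y axis of canister_mid and the x axis of port, either way round above 0.75 rad and linear speed of canister below 0.01 m/s and contact force between canister and the fingers below 0.1 N); the robot touches nothing.
It fails at once if the other canister is moved by more than 40 mm (distance of screw_canister_mid from where it was at the start of the episode above 0.04 m).
It fails at once if a tool, tin or other thing lying on the bench is moved by more than 40 mm (distance of any of gouge, baren, ink_tin, tape_dispenser, brayer from where it was at the start of the episode above 0.04 m).
It also fails if it takes over 72 s, if anything falls off the work surface, if the arm or the gripper's body presses on something with over 40 N, if the wrist force passes 120 N, or if a joint passes its speed limit or range.

## Working session

There is one attempt and no reset: what is moved stays moved. The work goes in short steps, Python scripts to look and compute and a tool call to move; the robot and the scene stay as the last step left them, time stands still between calls to the robot, and variables do not carry over. Pictures are saved under pics/ and viewed, and the job is handed in when it is done.

Besides the shell and the picture viewer there is one more tool, called after "Call:" in YAML: its name, and indented under it one key for each argument. move_arm: Moves the arm, as the interface text tells. Its arguments: {"type":"object","properties":{"rows":{"type":"array"}},"required":["rows"]}

```bash
mkdir -p pics; ls
python3 - <<'E'
from cell import env
import cv2
print(env.state())
for n in("scene","top","wrist"):
    c=env.calibration(n);print(n,c)
    p,d=env.read_camera(n);cv2.imwrite(f"pics/{n}0.png",p)
    import numpy as np;np.save(f"pics/{n}0.npy",d);print(d.min(),d.max())
E
```

```text
pics
{'t': 0.0, 'joints': array([-1.28856773e+00,  4.91540611e-01,  1.55948641e+00, -1.96631535e-05,
        1.09169422e+00, -1.05572879e-01]), 'qvel': array([ 0.00262903, -0.00085505,  0.00050783,  0.00153771, -0.00036363,
       -0.00245001]), 'tau': array([-1.96859124e-03, -6.12659740e+01, -2.58184272e+01,  6.91789761e-02,
        4.82332672e-02, -9.20721982e-05]), 'eef_pos': array([ 236.31160193, -578.34373548,  233.0607825 ]), 'tcp_rot': array([-1.57069474e+00,  1.12414428e-03, -1.18298572e+00]), 'ft_force': array([ 0.0415219 ,  0.14364809, -0.09197708]), 'moment': array([ 0.02470735,  0.05085158, -0.06722832]), 'opening': 1.0012645903062716}
scene {'vertical_fov': 54.53251472799844, 'cx': 281.5545942290494, 'cy': 209.3503365729727, 'eye': array([1138.62510153,  605.14900124,  916.44772793]), 'rotation': array([ 0.79270126, -0.00432835,  2.23563563])}
0.0 3998.85
top {'vertical_fov': 43.65608612118132, 'cx': 275.5597879651632, 'cy': 214.09163343738976, 'eye': array([ 232.8616055 ,   72.93931257, 1596.3291683 ]), 'rotation': array([ 0.18755835,  0.01525783, -1.55780493])}
0.0 2620.0188
wrist {'vertical_fov': 59.76934226877022, 'cx': 280.5911869839266, 'cy': 212.45486243108144, 'eye': array([ 308.71839052, -549.27724894,  384.87102345]), 'rotation': array([-0.28175485,  0.00134591, -1.18160923])}
0.0 1063.4625
```

View pics/scene0.png

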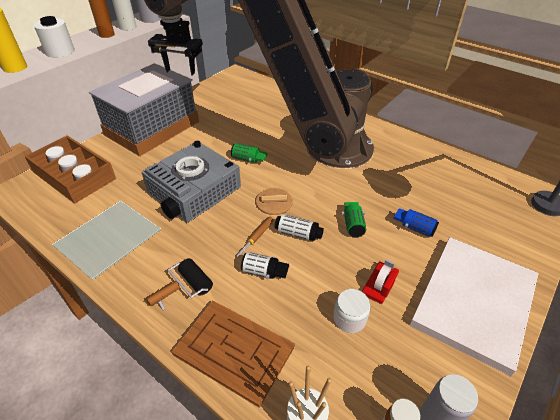

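View pics/top0.png

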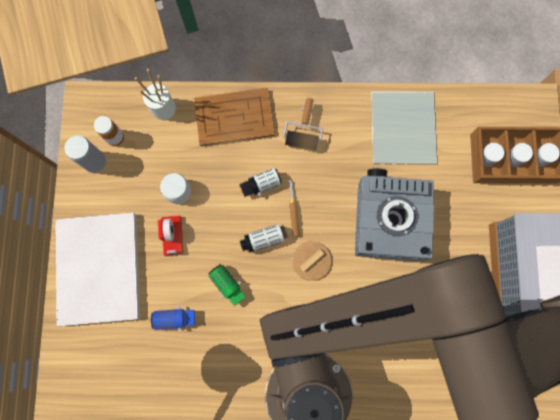

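View pics/wrist0.png

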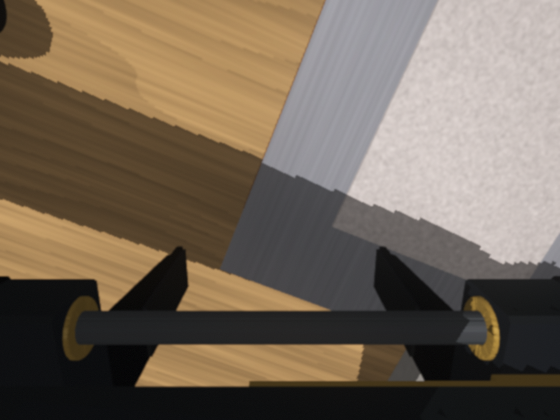

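Two white/black canisters lie at top (262,182) and (264,238). The green ones at (226,285) and behind the extractor, and the blue one at (173,320), are ruled out by colour. I'll crop the two white ones to compare.

Run:
```python
import cv2,numpy as np
a=cv2.imread("pics/top0.png")[155:265,225:310];b=cv2.imread("pics/scene0.png")[200:290,225:335]
c=cv2.imread("pics/top0.png")[160:270,345:445]
ims=[cv2.resize(i,None,fx=4,fy=4,interpolation=cv2.INTER_CUBIC) for i in(a,b,c)]
for n,i in zip("abc",ims): cv2.imwrite(f"pics/crop_{n}.png",i)
```

```text
(no output)
```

View pics/crop_a.png

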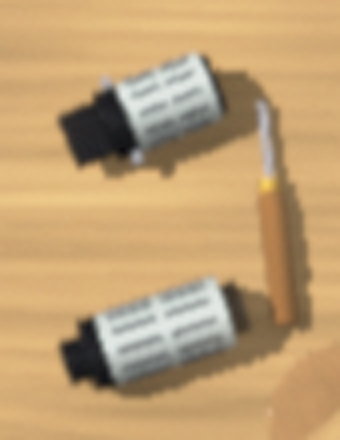

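View pics/crop_b.png

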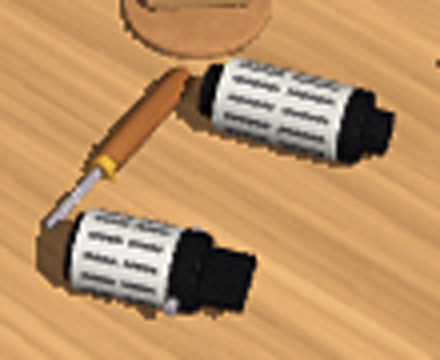

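View pics/crop_c.png

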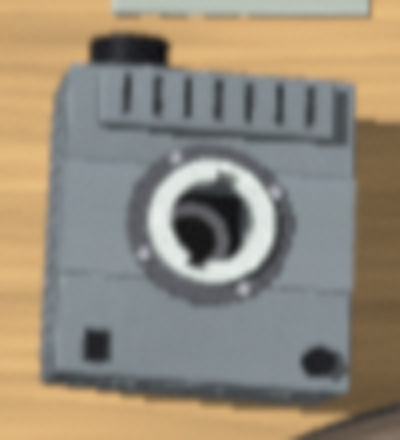

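The target is the one at top (262,182): it has the wide bar handle and steel lugs at about (251,175) and (259,194). The one at (264,238) has a round knob and a neck, so I leave it alone. Next I'll measure positions from depth.

```bash
cat > h.py <<'E'
import numpy as np,cv2
from scipy.spatial.transform import Rotation as Ro
def rays(c,u,v,h=420):
    f=h/2/np.tan(np.radians(c["vertical_fov"])/2)
    d=np.stack([(u-c["cx"])/f,-(v-c["cy"])/f,-np.ones_like(u,float)],-1)
    return d@Ro.from_euler("xyz",c["rotation"]).as_matrix().T
def cloud(c,d):
    v,u=np.mgrid[:420,:560]
    return rays(c,u.astype(float),v.astype(float))*d[...,None]+c["eye"]
def plane(c,u,v,z):
    r=rays(c,np.float64(u),np.float64(v)); return c["eye"]+r*((z-c["eye"][2])/r[2])
E
python3 - <<'E'
from h import *
from cell import env
for n in("top","scene"):
    c=env.calibration(n);d=np.load(f"pics/{n}0.npy");P=cloud(c,d);I=cv2.imread(f"pics/{n}0.png")
    if n=="top":
        print("table",P[130,330],P[300,150],P[350,220])
        print("base?",P[413,313])
        print("box pts",P[240,380],P[190,370],P[218,364])
        reg=(slice(160,200),slice(235,290)); reg2=(slice(220,256),slice(235,290))
    else:
        reg=(slice(245,285),slice(235,295)); reg2=(slice(208,245),slice(270,330))
        print("table",P[290,200],P[180,320])
    for r in(reg,reg2):
        Q=P[r].reshape(-1,3);C=I[r].reshape(-1,3).astype(int)
        print(n,"zrange",np.percentile(Q[:,2],[1,50,99,100]))
        m=(Q[:,2]>25)&(Q[:,2]<70); Q=Q[m];C=C[m]
        br=C.sum(1)
        xy=Q[:,:2];mu=xy.mean(0);w,V=np.linalg.eigh(np.cov(xy.T));ax=V[:,1];ax=ax*np.sign(ax[1])
        t=(xy-mu)@ax;s=(xy-mu)@np.array([-ax[1],ax[0]])
        print(len(Q),"mu",mu,"ax",ax,np.degrees(np.arctan2(ax[1],ax[0])),"t",t.min(),t.max(),"s",s.min(),s.max(),"z",Q[:,2].max())
        for k in np.arange(np.floor(t.min()/8)*8,t.max(),8):
            b=(t>=k)&(t<k+8)
            if b.any():print(int(k),b.sum(),s[b].min().round(1),s[b].max().round(1),Q[b,2].max().round(1),br[b].mean().round())
E
```

```text
table [813.91603574 -69.83413612  -9.67432653] [267.95115839 476.98341908  -1.41628296] [124.39022698 260.67518792  -3.08184575]
base? [  1.07880227   0.79580672 279.39153235]
box pts [ 444.91205915 -202.51974093   92.98413869] [ 586.95514867 -172.82515654  116.93501094] [ 507.79797053 -156.75498485   99.11087247]
top zrange [  -7.60281861    2.85963758   61.52956769 1596.3291683 ]
705 mu [623.63178858 147.18972061] ax [-0.35147632  0.93619677] 110.5776400956183 t -61.00634480447986 64.25963873677904 s -38.15581706447628 33.7871301886633 z 66.1860002552637
-64 21 -23.4 17.1 58.7 263.0
-56 43 -26.1 21.7 61.9 508.0
-48 52 -34.9 22.7 62.6 525.0
-40 45 -31.2 22.9 62.8 492.0
-32 48 -30.8 22.3 63.1 499.0
-24 48 -27.8 23.2 64.5 544.0
-16 49 -31.6 23.4 63.0 482.0
-8 49 -28.8 25.1 66.2 490.0
0 47 -28.1 23.7 62.2 525.0
8 49 -27.5 31.9 61.5 427.0
16 56 -38.2 33.8 60.4 181.0
24 48 -27.8 25.7 61.9 113.0
32 39 -25.4 20.6 43.6 133.0
40 37 -23.4 20.8 43.7 130.0
48 36 -21.4 20.2 41.9 136.0
56 37 -24.1 20.1 45.1 233.0
64 1 -19.3 -19.3 32.8 373.0
top zrange [  -7.306373      4.30470945   60.98709606 15
[... 1626 characters left out ...]
u [466.02218245 144.6155635 ] ax [-0.35024942  0.93665647] 110.50257125432351 t -72.26666845580166 69.8794031566723 s -19.82409246845319 37.71859611435042 z 58.89861068964717
-80 1 2.3 2.3 42.4 99.0
-72 30 -7.4 30.5 49.6 53.0
-64 29 -15.6 37.7 54.2 295.0
-56 45 -15.2 24.9 57.2 600.0
-48 47 -17.8 33.8 58.6 503.0
-40 44 -18.5 27.5 58.8 484.0
-32 44 -18.4 31.4 58.0 493.0
-24 44 -17.7 31.7 55.4 498.0
-16 46 -16.5 28.1 58.6 578.0
-8 48 -18.4 33.0 56.4 501.0
0 45 -17.7 29.5 56.8 491.0
8 47 -17.2 31.6 57.6 497.0
16 45 -17.7 34.1 57.4 497.0
24 50 -18.4 30.5 58.9 557.0
32 45 -19.7 28.1 56.4 371.0
40 46 -19.8 30.9 56.1 58.0
48 49 -17.2 32.8 57.7 61.0
56 26 -6.6 21.9 47.4 67.0
64 28 -7.6 25.3 44.3 68.0
```

Call:
move_arm:
  rows:
    - {"tx": -0.6,"tz": 3.9,"ty": -1,"ry": -0.065,"grip": 100}
    - {"tx": -0.6,"tz": 3.9,"ty": -1,"ry": -0.065,"grip": 100}
    - {"tx": -0.6,"tz": 3.9,"ty": -1,"ry": -0.065,"grip": 100}
    - {"tx": -0.6,"tz": 3.9,"ty": -1,"ry": -0.065,"grip": 100}
    - {"tx": -0.6,"tz": 3.9,"ty": -1,"ry": -0.065,"grip": 100}
    - {"tx": -0.6,"tz": 3.9,"ty": -1,"ry": -0.065,"grip": 100}
    - {"tx": -0.6,"tz": 3.9,"ty": -1,"ry": -0.065,"grip": 100}
    - {"tx": -0.6,"tz": 3.9,"ty": -1,"ry": -0.065,"grip": 100}
    - {"tx": -0.6,"tz": 3.9,"ty": -1,"ry": -0.065,"grip": 100}
    - {"grip": 100}

```text
validation failed for argument at $.ro...
```

```bash
cat > snap.py <<'E'
import sys
from h import *
from cell import env
def snap(n,tag):
    c=env.calibration(n);s=env.state();p,d=env.read_camera(n)
    cv2.imwrite(f"pics/{tag}.png",p);np.savez(f"pics/{tag}.npz",d=d,**c,tcp=s["eef_pos"],rot=s["tcp_rot"])
    print(s["t"],s["eef_pos"].round(1),s["tcp_rot"].round(4),s["joints"].round(3),s["ft_force"].round(1),s["opening"])
snap(sys.argv[1],sys.argv[2])
E
python3 snap.py wrist w1
```

```text
0.15 [ 236.3 -578.4  233.2] [-1.5707e+00  8.0000e-04 -1.1830e+00] [-1.289  0.491  1.559 -0.     1.092 -0.106] [ 0.  -0.6 -0.2] 0.9970864014009404
```

View pics/w1.png

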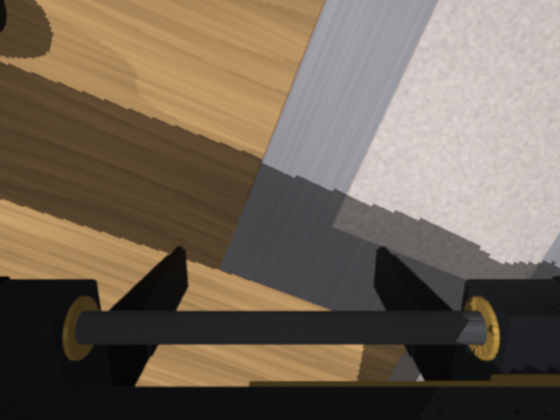

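Call:
move_arm:
  rows:
    - {"tx": -0.6,"ty": -1,"tz": 3.9,"rx": 0,"ry": -0.065,"rz": 0,"grip": 100}
    - {"tx": -0.6,"ty": -1,"tz": 3.9,"rx": 0,"ry": -0.065,"rz": 0,"grip": 100}
    - {"tx": -0.6,"ty": -1,"tz": 3.9,"rx": 0,"ry": -0.065,"rz": 0,"grip": 100}
    - {"tx": -0.6,"ty": -1,"tz": 3.9,"rx": 0,"ry": -0.065,"rz": 0,"grip": 100}
    - {"tx": -0.6,"ty": -1,"tz": 3.9,"rx": 0,"ry": -0.065,"rz": 0,"grip": 100}
    - {"tx": -0.6,"ty": -1,"tz": 3.9,"rx": 0,"ry": -0.065,"rz": 0,"grip": 100}
    - {"tx": -0.6,"ty": -1,"tz": 3.9,"rx": 0,"ry": -0.065,"rz": 0,"grip": 100}
    - {"tx": -0.6,"ty": -1,"tz": 3.9,"rx": 0,"ry": -0.065,"rz": 0,"grip": 100}
    - {"tx": -0.6,"ty": -1,"tz": 3.9,"rx": 0,"ry": -0.065,"rz": 0,"grip": 100}
    - {"tx": 0,"ty": 0,"tz": 0,"rx": 0,"ry": 0,"rz": 0,"grip": 100}

```text
t: 1.03
eef_pos: [483.1, -322.5, 325.7]
tcp_rot: [-1.57, -0.003, -0.59]
ft_force: [-0.2, 0.0, 0.8]
opening: 1.002
```

```bash
python3 snap.py wrist w2
```

```text
1.0333 [ 483.1 -322.5  325.7] [-1.5698 -0.0026 -0.5895] [-7.030e-01  3.470e-01  1.543e+00  1.000e-03  1.249e+00 -1.140e-01] [-0.2  0.   0.8] 1.0021622176371454
```

View pics/w2.png

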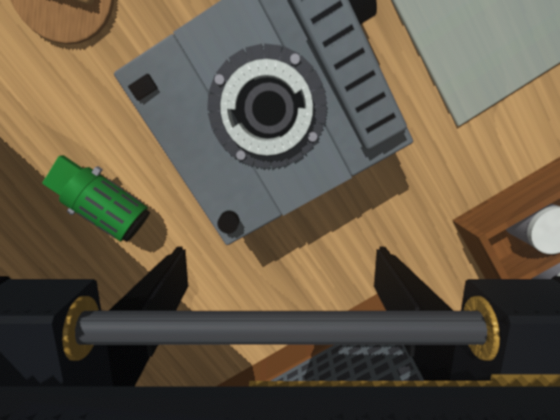

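Wrist view: the collar is at about (267,107), with slots near (234,118) and (300,98). The fan cover is at upper right, which is +x.

```bash
cat > wl.py <<'E'
from h import *
def load(t):
    z=np.load(f"pics/{t}.npz");c={k:(z[k] if z[k].ndim else float(z[k])) for k in("vertical_fov","cx","cy","eye","rotation")}
    return c,z["d"],cv2.imread(f"pics/{t}.png")
E
python3 - <<'E'
from wl import *
c,d,I=load("w2")
cv2.imwrite("pics/w2c.png",cv2.resize(I[40:175,200:335],None,fx=4,fy=4,interpolation=cv2.INTER_CUBIC))
g=cv2.cvtColor(I,cv2.COLOR_BGR2GRAY)
# bright ring
m=np.zeros_like(g);m[50:165,205:330]=1
ring=((g>165)&(m>0)).astype(np.uint8)
cs,_=cv2.findContours(ring,cv2.RETR_EXTERNAL,cv2.CHAIN_APPROX_NONE);k=max(cs,key=cv2.contourArea)
print(cv2.fitEllipse(k))
P=np.array([plane(c,u,v,112) for u,v in k[:,0]])
(x,y),r=cv2.minEnclosingCircle(P[:,:2].astype(np.float32));print("outer",x,y,r)
# depth of ring
C=cloud(c,d);print("ring z",np.median(C[ring>0][:,2]),"box z",np.median(C[130:150,170:190,2]))
# unwrap angle profile about centre at r 30..38 on plane
f=210/np.tan(np.radians(c["vertical_fov"])/2);R=Ro.from_euler("xyz",c["rotation"]).as_matrix()
def proj(p):
    q=(p-c["eye"])@R;return np.stack([c["cx"]+f*q[...,0]/-q[...,2],c["cy"]-f*q[...,1]/-q[...,2]],-1)
A=np.radians(np.arange(0,360,3))
for rr in(33,35,37):
    p=np.stack([x+rr*np.cos(A),y+rr*np.sin(A),np.full_like(A,112)],-1);uv=proj(p).astype(np.float32)
    val=cv2.remap(g,uv[None,:,0],uv[None,:,1],cv2.INTER_LINEAR)[0]
    print(rr,[(int(np.degrees(a)),int(v)) for a,v in zip(A,val) if v<130])
for nm,(u,v),z in [("cLeft",(116,74),96),("cBottom",(228,243),96),("cov far",(411,141),116)]:
    print(nm,plane(c,u,v,z).round(1))
E
```

```text
((266.13861083984375, 106.4168930053711), (90.01512145996094, 93.69857025146484), 171.84242248535156)
outer 514.6494750976562 -250.96290588378906 43.77970504760742
ring z 112.70100637544226 box z 96.83229726830015
33 [(150, 42), (153, 37), (156, 43), (159, 45), (162, 47), (165, 48), (168, 47), (171, 52), (174, 120), (327, 114), (330, 31), (333, 25), (336, 26), (339, 25), (342, 25), (345, 25), (348, 25), (351, 38)]
35 [(150, 66), (153, 68), (156, 67), (159, 68), (162, 67), (165, 68), (168, 67), (171, 67), (174, 118), (327, 102), (330, 31), (333, 29), (336, 30), (339, 30), (342, 30), (345, 31), (348, 35), (351, 39), (354, 122)]
37 [(150, 93), (153, 96), (156, 98), (159, 93), (162, 97), (165, 99), (168, 97), (171, 95), (174, 126), (330, 96), (333, 94), (336, 95), (339, 91), (342, 92), (345, 91), (348, 95), (351, 93)]
cLeft [ 409.9 -142.6   96. ]
cBottom [ 397.3 -346.4   96. ]
cov far [ 614.8 -354.9  116. ]
```

View pics/w2c.png

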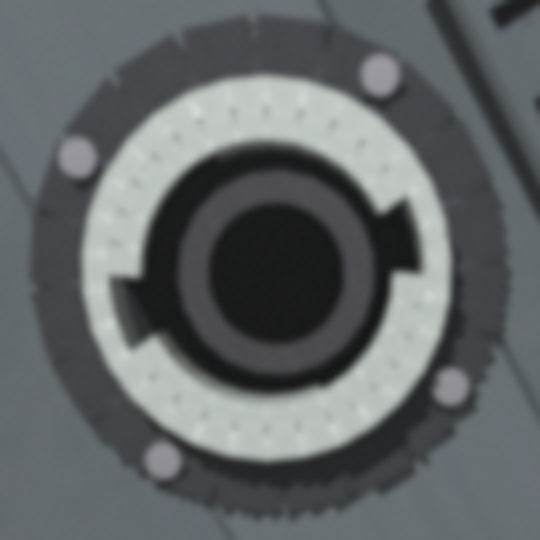

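Port measured at (514.6, -251.0), slots along about -19.3° in world, extractor yaw about -3.5°, so the collar is turned about -0.28 rad. The ring radius of 43.8 mm and height of 112.7 mm both match the description. Next I swing to the canister.

Call:
move_arm:
  rows:
    - {"tx": 0.5,"ty": 0,"tz": 4.1,"rx": 0,"ry": -0.068,"rz": 0,"grip": 100}
    - {"tx": 0.5,"ty": 0,"tz": 4.1,"rx": 0,"ry": -0.068,"rz": 0,"grip": 100}
    - {"tx": 0.5,"ty": 0,"tz": 4.1,"rx": 0,"ry": -0.068,"rz": 0,"grip": 100}
    - {"tx": 0.5,"ty": 0,"tz": 4.1,"rx": 0,"ry": -0.068,"rz": 0,"grip": 100}
    - {"tx": 0.5,"ty": 0,"tz": 4.1,"rx": 0,"ry": -0.068,"rz": 0,"grip": 100}
    - {"tx": 0.5,"ty": 0,"tz": 4.1,"rx": 0,"ry": -0.068,"rz": 0,"grip": 100}
    - {"tx": 0.5,"ty": 0,"tz": 4.1,"rx": 0,"ry": -0.068,"rz": 0,"grip": 100}
    - {"tx": 0.5,"ty": 0,"tz": 4.1,"rx": 0,"ry": -0.068,"rz": 0,"grip": 100}
    - {"tx": 0.5,"ty": 0,"tz": 4.1,"rx": 0,"ry": -0.068,"rz": 0,"grip": 100}
    - {"tx": 0,"ty": 0,"tz": 0,"rx": 0,"ry": 0,"rz": 0,"grip": 100}

```text
t: 1.92
eef_pos: [639.1, 7.8, 322.8]
tcp_rot: [-1.569, 0.001, 0.021]
ft_force: [-0.2, -0.4, -0.4]
opening: 0.999
```

```bash
python3 snap.py wrist w3
```

```text
1.9167 [639.1   7.8 322.8] [-1.5695e+00  8.0000e-04  2.1400e-02] [-9.200e-02  4.430e-01  1.398e+00  1.000e-03  1.301e+00 -1.130e-01] [-0.2 -0.4 -0.4] 0.998768925744178
```

View pics/w3.png

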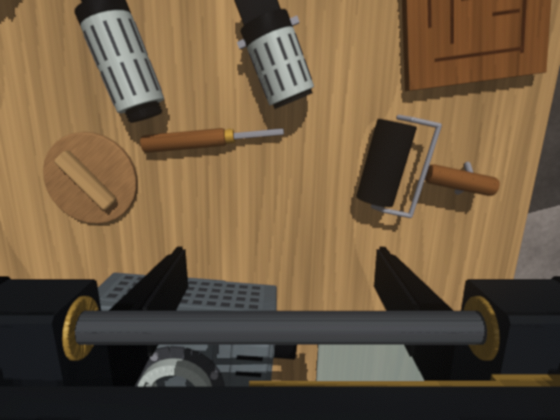

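Call:
move_arm:
  rows:
    - {"tx": 0,"ty": 0,"tz": 4,"rx": 0,"ry": -0.07,"rz": 0,"grip": 100}
    - {"tx": 0,"ty": 0,"tz": 4,"rx": 0,"ry": -0.07,"rz": 0,"grip": 100}
    - {"tx": 0,"ty": 0,"tz": 0,"rx": 0,"ry": 0,"rz": 0,"grip": 100}

```text
t: 2.22
eef_pos: [634.0, 85.8, 323.2]
tcp_rot: [-1.57, 0.001, 0.159]
ft_force: [-0.3, 0.6, 0.9]
opening: 0.998
```

```bash
python3 snap.py wrist w4
```

```text
2.2167 [634.   85.8 323.2] [-1.5697e+00  7.0000e-04  1.5880e-01] [ 3.100e-02  4.430e-01  1.396e+00  1.000e-03  1.303e+00 -1.280e-01] [-0.3  0.6  0.9] 0.9978212871496585
```

View pics/w4.png

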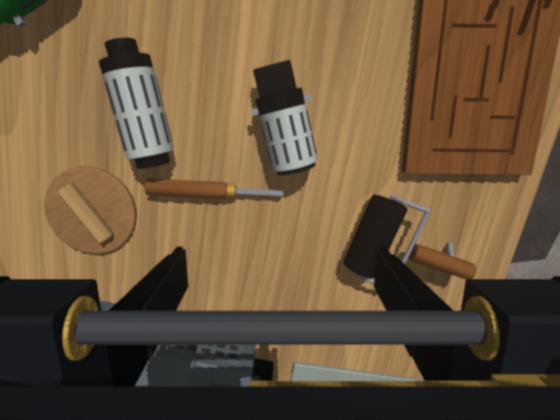

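Run:
```python
from wl import *
c,d,I=load("w4")
cv2.imwrite("pics/w4c.png",cv2.resize(I[50:185,225:345],None,fx=4,fy=4,interpolation=cv2.INTER_CUBIC))
C=cloud(c,d);print("table z",np.median(C[100:140,200:230,2]))
r=(slice(50,185),slice(235,330));Q=C[r].reshape(-1,3);B=I[r].reshape(-1,3).astype(int).sum(1)
m=(Q[:,2]>12)&(Q[:,2]<80);Q=Q[m];B=B[m]
print(len(Q),Q[:,2].max())
top=Q[Q[:,2]>45]
xy=top[:,:2];mu=xy.mean(0);w,V=np.linalg.eigh(np.cov(xy.T));ax=V[:,1]*np.sign(V[1,1]);print("axis body",ax,np.degrees(np.arctan2(ax[1],ax[0])),mu)
n=np.array([-ax[1],ax[0]]);t=(Q[:,:2]-mu)@ax;s=(Q[:,:2]-mu)@n
for k in np.arange(-80,100,6):
    b=(t>=k)&(t<k+6)
    if b.any():print(int(k),b.sum(),s[b].min().round(1),s[b].max().round(1),"top",np.percentile(Q[b,2],90).round(1),"s_top",np.median(s[b&(Q[:,2]>np.percentile(Q[b,2],70))]).round(1),B[b].mean().round())
print(t.min(),t.max())
# pixel rays
for nm,u,v,z in[("lugL",254,112,28),("lugR",309,98,28)]:print(nm,plane(c,u,v,z).round(1))
```

```text
table z 0.790469586247923
5029 58.53175286270846
axis body [-0.39130392  0.92026151] 113.03565717061034 [632.26252016 138.13746646]
-50 135 -24.0 23.7 top 52.9 s_top -0.4 123.0
-44 190 -27.8 27.8 top 56.1 s_top -0.6 413.0
-38 240 -27.9 27.4 top 56.4 s_top 0.2 434.0
-32 240 -28.1 27.9 top 56.8 s_top -1.1 379.0
-26 246 -28.0 28.1 top 56.8 s_top 0.5 381.0
-20 249 -28.1 28.0 top 57.0 s_top -0.3 379.0
-14 251 -27.9 28.0 top 56.6 s_top -0.2 417.0
-8 253 -28.0 28.0 top 56.6 s_top 0.5 403.0
-2 257 -27.8 28.0 top 56.7 s_top -0.6 378.0
4 260 -28.0 27.9 top 56.8 s_top 1.0 377.0
10 258 -28.0 27.7 top 56.9 s_top -0.2 380.0
16 264 -27.9 28.2 top 56.6 s_top -0.1 443.0
22 281 -35.4 35.1 top 56.1 s_top -0.4 266.0
28 342 -35.8 35.9 top 56.3 s_top -0.2 158.0
34 274 -27.7 27.8 top 56.3 s_top -0.4 87.0
40 220 -27.3 28.1 top 56.4 s_top 0.9 94.0
46 212 -21.8 22.0 top 35.8 s_top -0.1 96.0
52 213 -21.6 22.0 top 35.8 s_top 5.5 98.0
58 215 -21.5 22.0 top 35.8 s_top 0.7 103.0
64 220 -21.8 22.0 top 35.8 s_top 2.4 105.0
70 209 -21.4 21.9 top 35.7 s_top -1.6 142.0
-48.17412982646225 75.86108918076347
lugL [590.8 152.5  28. ]
lugR [652.  178.3  28. ]
```

View pics/w4c.png

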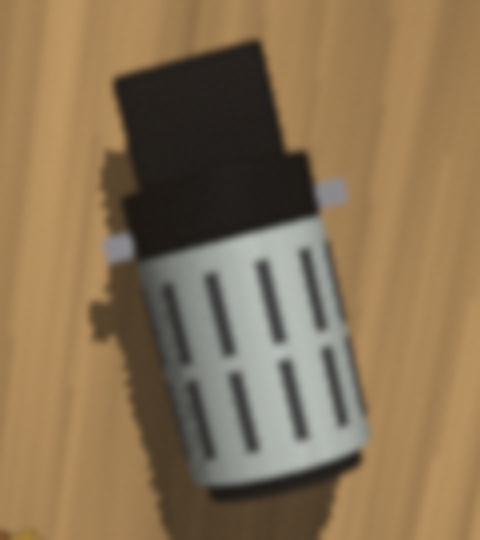

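Wrist depth gives a clear fit: mid (633.1, 136.2), x axis at 113.0°, body radius 28, lugs at ±36 and overall length 124, all as described. I'll grip the body with the tool tilted 0.6 rad so I can rotate it upright without hitting the bench.

Call:
move_arm:
  rows:
    - {"tx": 0,"ty": 0,"tz": 0,"rx": 0,"ry": -0.1215,"rz": 0,"grip": 100}
    - {"tx": 0,"ty": 0,"tz": 0,"rx": 0,"ry": -0.1215,"rz": 0,"grip": 100}
    - {"tx": 0.315,"ty": 3.5,"tz": 1.77,"rx": 0,"ry": 0,"rz": 0,"grip": 100}
    - {"tx": 0.315,"ty": 3.5,"tz": 1.77,"rx": 0,"ry": 0,"rz": 0,"grip": 100}
    - {"tx": 0.315,"ty": 3.5,"tz": 1.77,"rx": 0,"ry": 0,"rz": 0,"grip": 100}
    - {"tx": 0.315,"ty": 3.5,"tz": 1.77,"rx": 0,"ry": 0,"rz": 0,"grip": 100}
    - {"tx": 0.315,"ty": 3.5,"tz": 1.77,"rx": 0,"ry": 0,"rz": 0,"grip": 100}
    - {"tx": 0.315,"ty": 3.5,"tz": 1.77,"rx": 0,"ry": 0,"rz": 0,"grip": 100}
    - {"tx": 0,"ty": 0,"tz": 0,"rx": 0,"ry": 0,"rz": 0,"grip": 100}

```text
t: 3.02
eef_pos: [608.1, 187.2, 107.0]
tcp_rot: [-1.569, 0.01, 0.395]
ft_force: [-0.2, 0.2, -0.9]
opening: 0.998
```

Call:
move_arm:
  rows:
    - {"tx": 0,"ty": 0,"tz": 0,"rx": -0.12,"ry": 0,"rz": 0,"grip": 100}
    - {"tx": 0,"ty": 0,"tz": 0,"rx": -0.12,"ry": 0,"rz": 0,"grip": 100}
    - {"tx": 0,"ty": 0,"tz": 0,"rx": -0.12,"ry": 0,"rz": 0,"grip": 100}
    - {"tx": 0,"ty": 0,"tz": 0,"rx": -0.12,"ry": 0,"rz": 0,"grip": 100}
    - {"tx": 0,"ty": 0,"tz": 0,"rx": -0.12,"ry": 0,"rz": 0,"grip": 100}
    - {"tx": 0,"ty": 0,"tz": 0,"rx": 0,"ry": 0,"rz": 0,"grip": 100}
    - {"tx": 0,"ty": 0,"tz": 0,"rx": 0,"ry": 0,"rz": 0,"grip": 100}

```text
t: 3.6
eef_pos: [611.4, 187.0, 113.8]
tcp_rot: [-2.169, 0.001, 0.396]
ft_force: [-0.7, -0.5, 0.4]
opening: 1.0
```

```bash
cat > go.py <<'E'
# usage: go.py x y z  -> shift in tool axes (cm) to reach target
import sys
from h import *
from cell import env
s=env.state();R=Ro.from_euler("xyz",s["tcp_rot"]).as_matrix()
print("t",s["t"],"pos",s["eef_pos"].round(1),"rot",s["tcp_rot"].round(3),"F",s["ft_force"].round(1),"M",s["moment"].round(2),"op",round(s["opening"],3),"q",s["joints"].round(2))
print("axes x,y,z:",R.T.round(3).tolist())
if len(sys.argv)>3:print("shift cm",((np.array(list(map(float,sys.argv[1:4])))-s["eef_pos"])@R/10).round(2))
E
python3 go.py 631.9 139.0 30
```

```text
t 3.6 pos [611.4 187.  113.8] rot [-2.169e+00  1.000e-03  3.960e-01] F [-0.7 -0.5  0.4] M [ 0.32 -0.02 -0.03] op 1.0 q [ 0.42  0.7   1.66 -0.76  0.95  0.53]
axes x,y,z: [[0.923, 0.386, -0.001], [0.217, -0.52, -0.826], [-0.319, 0.762, -0.563]]
shift cm [0.05 9.86 0.4 ]
```

Call:
move_arm:
  rows:
    - {"tx": 0.01,"ty": 2.4,"tz": 0.1,"rx": 0,"ry": 0,"rz": 0,"grip": 100}
    - {"tx": 0.01,"ty": 2.4,"tz": 0.1,"rx": 0,"ry": 0,"rz": 0,"grip": 100}
    - {"tx": 0.01,"ty": 2.4,"tz": 0.1,"rx": 0,"ry": 0,"rz": 0,"grip": 100}
    - {"tx": 0.01,"ty": 1.6,"tz": 0.1,"rx": 0,"ry": 0,"rz": 0,"grip": 100}
    - {"tx": 0,"ty": 1.06,"tz": 0,"rx": 0,"ry": 0,"rz": 0,"grip": 100}
    - {"tx": 0,"ty": 0,"tz": 0,"rx": 0,"ry": 0,"rz": 0,"grip": 100}

```text
t: 4.1
eef_pos: [631.9, 137.3, 28.9]
tcp_rot: [-2.17, 0.002, 0.394]
ft_force: [-0.2, 0.2, -0.4]
opening: 0.998
```

```bash
python3 go.py 631.9 139.0 30; python3 snap.py scene s1; python3 -c "
import cv2
i=cv2.imread('pics/s1.png')[150:330,170:410];cv2.imwrite('pics/s1c.png',cv2.resize(i,None,fx=3,fy=3))"
```

```text
t 4.1 pos [631.9 137.3  28.9] rot [-2.17e+00  2.00e-03  3.94e-01] F [-0.2  0.2 -0.4] M [ 0.34 -0.   -0.01] op 0.998 q [ 0.33  0.82  1.7  -0.89  0.81  0.63]
axes x,y,z: [[0.923, 0.384, -0.002], [0.215, -0.521, -0.826], [-0.318, 0.762, -0.564]]
shift cm [ 0.07 -0.18  0.07]
4.1 [631.9 137.3  28.9] [-2.1698e+00  1.7000e-03  3.9370e-01] [ 0.332  0.82   1.699 -0.892  0.809  0.633] [-0.2  0.2 -0.4] 0.9982930884030999
```

View pics/s1c.png

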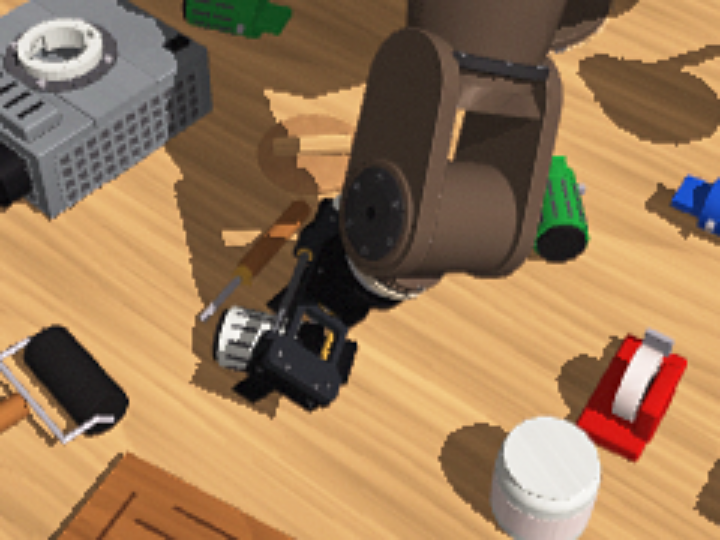

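Fingers straddle the body and the force is near zero, so I close.

Call:
move_arm:
  rows:
    - {"tx": 0,"ty": 0,"tz": 0,"rx": 0,"ry": 0,"rz": 0,"grip": 40}
    - {"tx": 0,"ty": 0,"tz": 0,"rx": 0,"ry": 0,"rz": 0,"grip": 40}
    - {"tx": 0,"ty": 0,"tz": 0,"rx": 0,"ry": 0,"rz": 0,"grip": 30}
    - {"tx": 0,"ty": 0,"tz": 0,"rx": 0,"ry": 0,"rz": 0,"grip": 20}
    - {"tx": 0,"ty": 0,"tz": 0,"rx": 0,"ry": 0,"rz": 0,"grip": 10}
    - {"tx": 0,"ty": 0,"tz": 0,"rx": 0,"ry": 0,"rz": 0,"grip": 0}
    - {"tx": 0,"ty": 0,"tz": 0,"rx": 0,"ry": 0,"rz": 0,"grip": 0}

```text
t: 4.73
eef_pos: [631.7, 139.9, 30.2]
tcp_rot: [-2.171, -0.0, 0.397]
ft_force: [0.7, 1.6, 1.6]
opening: 0.582
```

```bash
python3 go.py
```

```text
t 4.7333 pos [631.7 139.9  30.2] rot [-2.171 -0.     0.397] F [0.7 1.6 1.6] M [ 0.35 -0.05  0.01] op 0.582 q [ 0.34  0.82  1.7  -0.89  0.81  0.63]
axes x,y,z: [[0.922, 0.387, 0.0], [0.219, -0.521, -0.825], [-0.319, 0.761, -0.565]]
```

Call:
move_arm:
  rows:
    - {"tx": 0,"ty": -1.2,"tz": -0.8,"rx": 0,"ry": 0,"rz": 0,"grip": 0}
    - {"tx": 0,"ty": -2.8,"tz": -1.95,"rx": 0,"ry": 0,"rz": 0,"grip": 0}
    - {"tx": 0,"ty": -2.8,"tz": -1.95,"rx": 0,"ry": 0,"rz": 0,"grip": 0}
    - {"tx": 0,"ty": -2.8,"tz": -1.95,"rx": 0,"ry": 0,"rz": 0,"grip": 0}
    - {"tx": 0,"ty": -2.8,"tz": -1.95,"rx": 0,"ry": 0,"rz": 0,"grip": 0}
    - {"tx": 0,"ty": 0,"tz": 0,"rx": 0,"ry": 0,"rz": 0,"grip": 0}

```text
t: 5.23
eef_pos: [633.7, 139.4, 187.3]
tcp_rot: [-2.172, -0.009, 0.397]
ft_force: [1.6, 0.4, -1.6]
opening: 0.586
```

```bash
python3 go.py; python3 snap.py scene s2; python3 -c "
import cv2
i=cv2.imread('pics/s2.png')[130:330,150:410];cv2.imwrite('pics/s2c.png',cv2.resize(i,None,fx=3,fy=3))
from wl import *
c,d,I=load('w4');C=cloud(c,d)
print(C[240,375],C[200,395],C[275,360],C[255,440])"
```

```text
t 5.2333 pos [633.7 139.4 187.3] rot [-2.172 -0.009  0.397] F [ 1.6  0.4 -1.6] M [0.61 0.08 0.05] op 0.586 q [ 0.34  0.6   1.62 -0.73  1.01  0.37]
axes x,y,z: [[0.922, 0.387, 0.009], [0.225, -0.519, -0.825], [-0.315, 0.762, -0.565]]
5.2333 [633.7 139.4 187.3] [-2.1716 -0.0086  0.3975] [ 0.335  0.604  1.619 -0.73   1.007  0.371] [ 1.6  0.4 -1.6] 0.5862116142146268
[762.06737914  24.94689426  47.55538136] [780.4418763   75.27929002  29.63502142] [759.1179155  -31.71067953  31.26452869] [849.48102427  17.09165775  43.48520587]
```

View pics/s2c.png

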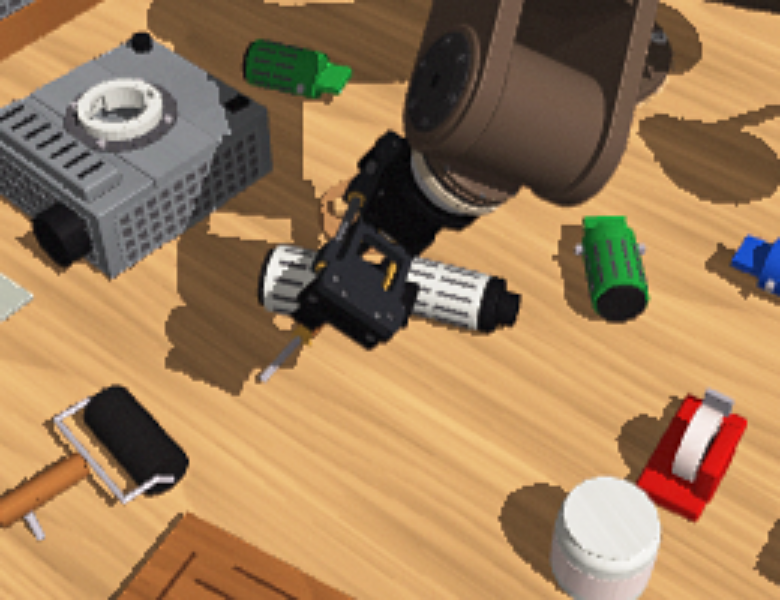

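Call:
move_arm:
  rows:
    - {"tx": 0,"ty": 0,"tz": 0,"rx": 0.1,"ry": 0,"rz": 0,"grip": 0}
    - {"tx": 0,"ty": 0,"tz": 0,"rx": 0.1,"ry": 0,"rz": 0,"grip": 0}
    - {"tx": 0,"ty": 0,"tz": 0,"rx": 0.1,"ry": 0,"rz": 0,"grip": 0}
    - {"tx": 0,"ty": 0,"tz": 0,"rx": 0.1,"ry": 0,"rz": 0,"grip": 0}
    - {"tx": 0,"ty": 0,"tz": 0,"rx": 0.1,"ry": 0,"rz": 0,"grip": 0}
    - {"tx": 0,"ty": 0,"tz": 0,"rx": 0.1,"ry": 0,"rz": 0,"grip": 0}
    - {"tx": 0,"ty": 0,"tz": 0,"rx": 0.1,"ry": 0,"rz": 0,"grip": 0}
    - {"tx": 0,"ty": 0,"tz": 0,"rx": 0.1,"ry": 0,"rz": 0,"grip": 0}
    - {"tx": 0,"ty": 0,"tz": 0,"rx": 0.1,"ry": 0,"rz": 0,"grip": 0}
    - {"tx": 0,"ty": 0,"tz": 0,"rx": 0.1,"ry": 0,"rz": 0,"grip": 0}

```text
t: 6.12
eef_pos: [631.6, 138.5, 179.4]
tcp_rot: [-1.166, 0.002, 0.396]
ft_force: [-0.2, -0.0, -3.7]
opening: 0.585
```

Call:
move_arm:
  rows:
    - {"tx": 0,"ty": 0,"tz": 0,"rx": 0.1,"ry": 0,"rz": 0,"grip": 0}
    - {"tx": 0,"ty": 0,"tz": 0,"rx": 0.1,"ry": 0,"rz": 0,"grip": 0}
    - {"tx": 0,"ty": 0,"tz": 0,"rx": 0.1,"ry": 0,"rz": 0,"grip": 0}
    - {"tx": 0,"ty": 0,"tz": 0,"rx": 0.1,"ry": 0,"rz": 0,"grip": 0}
    - {"tx": 0,"ty": 0,"tz": 0,"rx": 0.1,"ry": 0,"rz": 0,"grip": 0}
    - {"tx": 0,"ty": 0,"tz": 0,"rx": 0.071,"ry": 0,"rz": 0,"grip": 0}
    - {"tx": 0,"ty": 0,"tz": 0,"rx": 0,"ry": 0,"rz": 0,"grip": 0}
    - {"tx": 0,"ty": 0,"tz": 0,"rx": 0,"ry": 0,"rz": 0,"grip": 0}

```text
t: 6.78
eef_pos: [631.7, 138.3, 178.5]
tcp_rot: [-0.601, 0.004, 0.396]
ft_force: [0.8, -0.0, -2.8]
opening: 0.58
```

```bash
python3 go.py 633 140 60; python3 snap.py scene s3;python3 snap.py wrist w5; python3 -c "
import cv2
i=cv2.imread('pics/s3.png')[100:330,150:410];cv2.imwrite('pics/s3c.png',cv2.resize(i,None,fx=2.6,fy=2.6))"
```

```text
t 6.7833 pos [631.7 138.3 178.5] rot [-0.601  0.004  0.396] F [ 0.8 -0.  -2.8] M [-0.84 -0.5  -0.04] op 0.58 q [-0.17  0.79  1.45  0.77  1.57 -0.84]
axes x,y,z: [[0.923, 0.386, -0.004], [-0.32, 0.76, -0.565], [-0.215, 0.523, 0.825]]
shift cm [ 0.24  6.79 -9.71]
6.7833 [631.7 138.3 178.5] [-0.601   0.0042  0.3959] [-0.168  0.788  1.452  0.77   1.567 -0.843] [ 0.8 -0.  -2.8] 0.5796515018585228
6.8333 [631.7 138.7 179.5] [-0.602   0.0024  0.3967] [-0.167  0.787  1.452  0.77   1.567 -0.843] [-0.4 -0.1 -2.1] 0.5812924495838411
```

View pics/s3c.png

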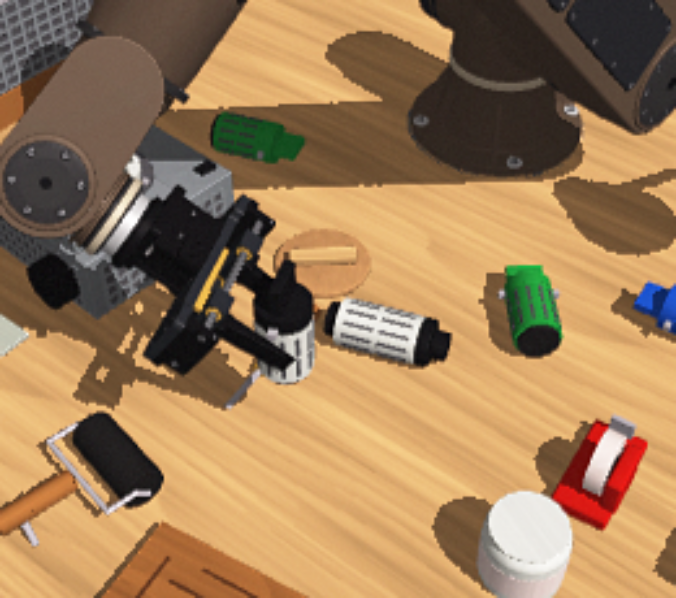

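View pics/w5.png

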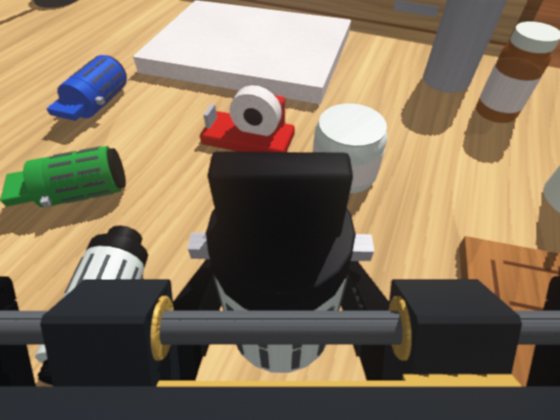

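Call:
move_arm:
  rows:
    - {"tx": 0,"ty": 2.07,"tz": -1.61,"rx": 0,"ry": 0,"rz": 0,"grip": 0}
    - {"tx": 0,"ty": 2.07,"tz": -1.61,"rx": 0,"ry": 0,"rz": 0,"grip": 0}
    - {"tx": 0,"ty": 2.07,"tz": -1.61,"rx": 0,"ry": 0,"rz": 0,"grip": 0}
    - {"tx": 0,"ty": 2.07,"tz": -1.61,"rx": 0,"ry": 0,"rz": 0,"grip": 0}
    - {"tx": 0,"ty": 1.5,"tz": -1.2,"rx": 0,"ry": 0,"rz": 0,"grip": 0}
    - {"tx": 0,"ty": 0.57,"tz": -0.41,"rx": 0,"ry": 0,"rz": 0,"grip": 0}
    - {"tx": 0,"ty": 0,"tz": 0,"rx": 0,"ry": 0,"rz": 0,"grip": 0}
    - {"tx": 0,"ty": 0,"tz": 0,"rx": 0,"ry": 0,"rz": 0,"grip": 0}

```text
t: 7.55
eef_pos: [616.9, 175.9, 57.0]
tcp_rot: [-0.601, -0.001, 0.398]
ft_force: [0.2, 0.6, -3.1]
opening: 0.581
```

```bash
python3 go.py 617 177 50; python3 snap.py scene s4;python3 -c "
import cv2
i=cv2.imread('pics/s4.png')[190:300,220:360];cv2.imwrite('pics/s4c.png',cv2.resize(i,None,fx=5,fy=5,interpolation=2))"
```

```text
t 7.55 pos [616.9 175.9  57. ] rot [-0.601 -0.001  0.398] F [ 0.2  0.6 -3.1] M [-0.78 -0.47 -0.06] op 0.581 q [-0.12  0.93  1.53  0.82  1.38 -0.98]
axes x,y,z: [[0.922, 0.387, 0.001], [-0.319, 0.761, -0.566], [-0.22, 0.521, 0.825]]
shift cm [ 0.05  0.48 -0.52]
7.55 [616.9 175.9  57. ] [-0.6011 -0.001   0.3977] [-0.118  0.931  1.534  0.819  1.384 -0.984] [ 0.2  0.6 -3.1] 0.5809379160914342
```

View pics/s4c.png

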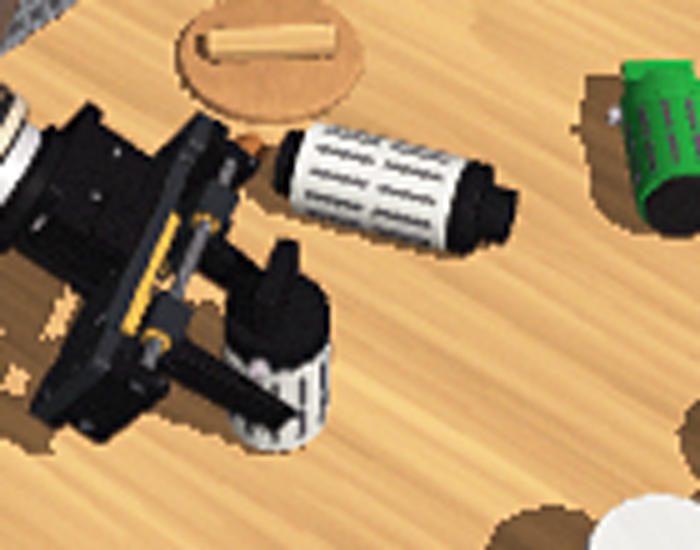

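Call:
move_arm:
  rows:
    - {"tx": 0,"ty": 0.085,"tz": -0.124,"rx": 0,"ry": 0,"rz": 0,"grip": 0}
    - {"tx": 0,"ty": 0.085,"tz": -0.124,"rx": 0,"ry": 0,"rz": 0,"grip": 0}
    - {"tx": 0,"ty": 0.085,"tz": -0.124,"rx": 0,"ry": 0,"rz": 0,"grip": 0}
    - {"tx": 0,"ty": 0,"tz": 0,"rx": 0,"ry": 0,"rz": 0,"grip": 0}

```text
t: 7.93
eef_pos: [616.6, 175.4, 51.6]
tcp_rot: [-0.6, -0.0, 0.397]
ft_force: [0.9, 0.5, -3.6]
opening: 0.58
```

Call:
move_arm:
  rows:
    - {"tx": 0,"ty": 0.085,"tz": -0.124,"rx": 0,"ry": 0,"rz": 0,"grip": 0}
    - {"tx": 0,"ty": 0,"tz": 0,"rx": 0,"ry": 0,"rz": 0,"grip": 0}

```text
t: 8.1
eef_pos: [616.7, 175.6, 50.1]
tcp_rot: [-0.6, -0.0, 0.397]
ft_force: [0.3, 0.7, -3.0]
opening: 0.587
```

Still carrying the canister's weight, so I keep lowering.

Call:
move_arm:
  rows:
    - {"tx": 0,"ty": 0.057,"tz": -0.083,"rx": 0,"ry": 0,"rz": 0,"grip": 0}
    - {"tx": 0,"ty": 0,"tz": 0,"rx": 0,"ry": 0,"rz": 0,"grip": 0}

```text
t: 8.27
eef_pos: [616.7, 175.6, 50.0]
tcp_rot: [-0.599, -0.001, 0.397]
ft_force: [-1.0, -1.4, 5.3]
opening: 0.585
```

Call:
move_arm:
  rows:
    - {"tx": 0,"ty": 0.057,"tz": -0.083,"rx": 0,"ry": 0,"rz": 0,"grip": 0}
    - {"tx": 0,"ty": 0,"tz": 0,"rx": 0,"ry": 0,"rz": 0,"grip": 0}

```text
t: 8.43
eef_pos: [616.7, 175.6, 49.9]
tcp_rot: [-0.597, -0.001, 0.397]
ft_force: [-1.4, -5.1, 13.1]
opening: 0.586
```

Call:
move_arm:
  rows:
    - {"tx": 0,"ty": -0.057,"tz": 0.083,"rx": 0,"ry": 0,"rz": 0,"grip": 0}
    - {"tx": 0,"ty": 0,"tz": 0,"rx": 0,"ry": 0,"rz": 0,"grip": 65}
    - {"tx": 0,"ty": 0,"tz": 0,"rx": 0,"ry": 0,"rz": 0,"grip": 80}
    - {"tx": 0,"ty": 0,"tz": 0,"rx": 0,"ry": 0,"rz": 0,"grip": 100}
    - {"tx": 0,"ty": 0,"tz": 0,"rx": 0,"ry": 0,"rz": 0,"grip": 100}
    - {"tx": 0,"ty": 0,"tz": 0,"rx": 0,"ry": 0,"rz": 0,"grip": 100}
    - {"tx": 0,"ty": 0,"tz": 0,"rx": 0,"ry": 0,"rz": 0,"grip": 100}

```text
t: 9.02
eef_pos: [616.5, 175.7, 48.9]
tcp_rot: [-0.6, 0.0, 0.397]
ft_force: [-0.3, 0.0, -0.2]
opening: 0.944
```

```bash
python3 go.py; python3 snap.py scene s5;python3 -c "
import cv2
i=cv2.imread('pics/s5.png')[190:300,220:360];cv2.imwrite('pics/s5c.png',cv2.resize(i,None,fx=5,fy=5,interpolation=2))"
```

```text
t 9.0167 pos [616.5 175.7  48.9] rot [-0.6    0.     0.397] F [-0.3  0.  -0.2] M [-0.41 -0.27  0.04] op 0.944 q [-0.12  0.94  1.53  0.82  1.38 -0.99]
axes x,y,z: [[0.922, 0.387, -0.0], [-0.319, 0.761, -0.564], [-0.218, 0.521, 0.825]]
9.0167 [616.5 175.7  48.9] [-5.998e-01  2.000e-04  3.970e-01] [-0.119  0.942  1.534  0.821  1.376 -0.992] [-0.3  0.  -0.2] 0.9441760881250783
```

View pics/s5c.png

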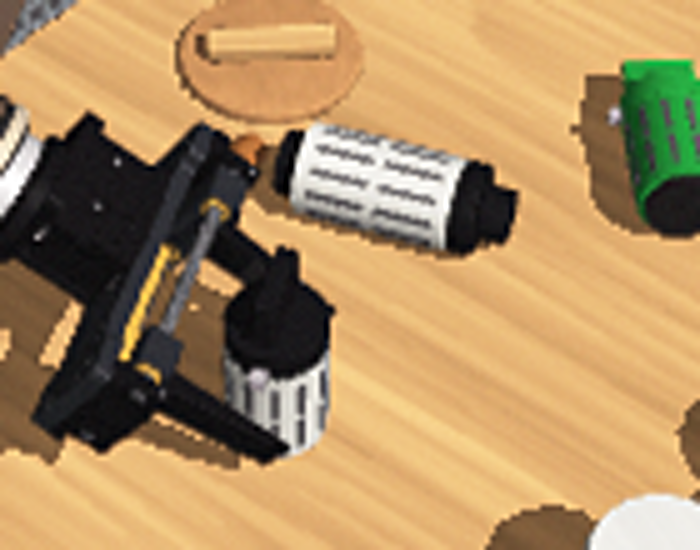

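Call:
move_arm:
  rows:
    - {"tx": 0,"ty": -2,"tz": 0,"rx": 0,"ry": 0,"rz": 0,"grip": 100}
    - {"tx": 0,"ty": -3.5,"tz": 0,"rx": 0,"ry": 0,"rz": 0,"grip": 100}
    - {"tx": 0,"ty": -3.5,"tz": 0,"rx": 0,"ry": 0,"rz": 0,"grip": 100}
    - {"tx": 0,"ty": -3.5,"tz": 0,"rx": 0,"ry": 0,"rz": 0,"grip": 100}
    - {"tx": 0,"ty": -2.3,"tz": 3.4,"rx": 0,"ry": 0,"rz": 0,"grip": 100}
    - {"tx": 0,"ty": -2.3,"tz": 3.4,"rx": 0,"ry": 0,"rz": 0,"grip": 100}
    - {"tx": 0,"ty": -2.3,"tz": 3.4,"rx": 0,"ry": 0,"rz": 0,"grip": 100}
    - {"tx": 0,"ty": -2.3,"tz": 3.4,"rx": 0,"ry": 0,"rz": 0,"grip": 100}
    - {"tx": 0,"ty": -2.3,"tz": 3.4,"rx": 0,"ry": 0,"rz": 0,"grip": 100}

```text
t: 9.82
eef_pos: [655.6, 81.4, 326.9]
tcp_rot: [-0.6, 0.0, 0.397]
ft_force: [-0.2, 0.0, -0.3]
opening: 1.002
```

Call:
move_arm:
  rows:
    - {"tx": 0,"ty": 0,"tz": 0,"rx": -0.12,"ry": 0,"rz": 0,"grip": 100}
    - {"tx": 0,"ty": 0,"tz": 0,"rx": -0.12,"ry": 0,"rz": 0,"grip": 100}
    - {"tx": 0,"ty": 0,"tz": 0,"rx": -0.12,"ry": 0,"rz": 0,"grip": 100}
    - {"tx": 0,"ty": 0,"tz": 0,"rx": -0.12,"ry": 0,"rz": 0,"grip": 100}
    - {"tx": 0,"ty": 0,"tz": 0,"rx": -0.12,"ry": 0,"rz": 0,"grip": 100}
    - {"tx": 0,"ty": 0,"tz": 0,"rx": -0.12,"ry": 0,"rz": 0,"grip": 100}
    - {"tx": 0,"ty": 0,"tz": 0,"rx": -0.12,"ry": 0,"rz": 0,"grip": 100}
    - {"tx": 0,"ty": 0,"tz": 0,"rx": -0.13,"ry": 0,"rz": 0,"grip": 100}
    - {"tx": 0,"ty": 0,"tz": 0,"rx": 0,"ry": 0,"rz": 0,"grip": 100}

```text
refused, turn out of range in row 8
```

```bash
python3 go.py 616 120 300; python3 snap.py wrist w6
```

```text
t 9.8167 pos [655.6  81.4 326.9] rot [-0.6    0.     0.397] F [-0.2  0.  -0.3] M [-0.4  -0.35 -0.01] op 1.002 q [-0.24  0.68  1.24  0.76  1.84 -0.67]
axes x,y,z: [[0.922, 0.387, -0.0], [-0.319, 0.761, -0.565], [-0.218, 0.521, 0.825]]
shift cm [-2.16  5.72  0.66]
9.8167 [655.6  81.4 326.9] [-5.999e-01  2.000e-04  3.971e-01] [-0.238  0.684  1.238  0.76   1.84  -0.67 ] [-0.2  0.  -0.3] 1.002434314120296
```

View pics/w6.png

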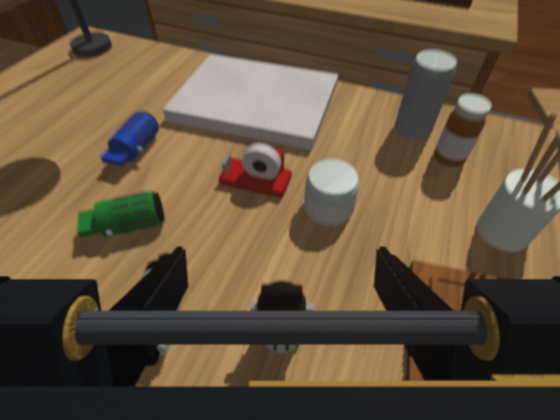

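Call:
move_arm:
  rows:
    - {"tx": 0,"ty": 0,"tz": 0,"rx": -0.1214,"ry": 0,"rz": 0,"grip": 100}
    - {"tx": 0,"ty": 0,"tz": 0,"rx": -0.1214,"ry": 0,"rz": 0,"grip": 100}
    - {"tx": 0,"ty": 0,"tz": 0,"rx": -0.1214,"ry": 0,"rz": 0,"grip": 100}
    - {"tx": 0,"ty": 0,"tz": 0,"rx": -0.1214,"ry": 0,"rz": 0,"grip": 100}
    - {"tx": 0,"ty": 0,"tz": 0,"rx": -0.1214,"ry": 0,"rz": 0,"grip": 100}
    - {"tx": 0,"ty": 0,"tz": 0,"rx": -0.1214,"ry": 0,"rz": 0,"grip": 100}
    - {"tx": 0,"ty": 0,"tz": 0,"rx": -0.1214,"ry": 0,"rz": 0,"grip": 100}
    - {"tx": 0,"ty": 0,"tz": 0,"rx": -0.1214,"ry": 0,"rz": 0,"grip": 100}
    - {"tx": 0,"ty": 0,"tz": 0,"rx": 0,"ry": 0,"rz": 0,"grip": 100}

```text
t: 10.62
eef_pos: [655.2, 83.8, 325.8]
tcp_rot: [-1.577, -0.001, 0.401]
ft_force: [0.7, 0.6, 0.7]
opening: 0.999
```

Call:
move_arm:
  rows:
    - {"tx": 0,"ty": 0,"tz": 0,"rx": 0,"ry": -0.1208,"rz": 0,"grip": 100}
    - {"tx": 0,"ty": 0,"tz": 0,"rx": 0,"ry": -0.1208,"rz": 0,"grip": 100}
    - {"tx": 0,"ty": 0,"tz": 0,"rx": 0,"ry": -0.1208,"rz": 0,"grip": 100}
    - {"tx": 0,"ty": 0,"tz": 0,"rx": 0,"ry": -0.1208,"rz": 0,"grip": 100}
    - {"tx": 0,"ty": 0,"tz": 0,"rx": 0,"ry": -0.1208,"rz": 0,"grip": 100}
    - {"tx": 0,"ty": 0,"tz": 0,"rx": 0,"ry": -0.1208,"rz": 0,"grip": 100}
    - {"tx": 0,"ty": 0,"tz": 0,"rx": 0,"ry": -0.1208,"rz": 0,"grip": 100}
    - {"tx": 0,"ty": 0,"tz": 0,"rx": 0,"ry": -0.1208,"rz": 0,"grip": 100}
    - {"tx": 0,"ty": 0,"tz": 0,"rx": 0,"ry": -0.1208,"rz": 0,"grip": 100}
    - {"tx": 0,"ty": 0,"tz": 0,"rx": 0,"ry": -0.1208,"rz": 0,"grip": 100}

```text
t: 11.45
eef_pos: [656.0, 81.1, 324.2]
tcp_rot: [-1.569, -0.003, 1.611]
ft_force: [0.3, 0.1, -0.3]
opening: 1.0
```

Call:
move_arm:
  rows:
    - {"tx": 0,"ty": 0,"tz": 0,"rx": 0,"ry": -0.1208,"rz": 0,"grip": 100}
    - {"tx": 0,"ty": 0,"tz": 0,"rx": 0,"ry": -0.1208,"rz": 0,"grip": 100}
    - {"tx": 0,"ty": 0,"tz": 0,"rx": 0,"ry": -0.1208,"rz": 0,"grip": 100}
    - {"tx": 0,"ty": 0,"tz": 0,"rx": 0,"ry": 0,"rz": 0,"grip": 100}

```text
t: 11.78
eef_pos: [656.0, 81.1, 324.2]
tcp_rot: [-1.57, -0.003, 1.973]
ft_force: [0.4, -0.6, -0.7]
opening: 0.999
```

```bash
python3 go.py 661 197 300
```

```text
t 11.7833 pos [656.   81.1 324.2] rot [-1.57  -0.003  1.973] F [ 0.4 -0.6 -0.7] M [ 0.12 -0.11  0.01] op 0.999 q [ 0.02  0.48  1.34  0.    1.33 -1.95]
axes x,y,z: [[-0.391, 0.92, 0.003], [-0.002, 0.002, -1.0], [-0.92, -0.391, 0.001]]
shift cm [10.46  2.45 -4.99]
```

Call:
move_arm:
  rows:
    - {"tx": 3.5,"ty": 0.8,"tz": -1.6,"rx": 0,"ry": 0,"rz": 0,"grip": 100}
    - {"tx": 3.5,"ty": 0.8,"tz": -1.6,"rx": 0,"ry": 0,"rz": 0,"grip": 100}
    - {"tx": 3.5,"ty": 0.8,"tz": -1.8,"rx": 0,"ry": 0,"rz": 0,"grip": 100}
    - {"tx": 0,"ty": 0,"tz": 0,"rx": 0,"ry": 0,"rz": 0,"grip": 100}

```text
t: 12.12
eef_pos: [660.8, 203.1, 298.3]
tcp_rot: [-1.568, -0.004, 1.967]
ft_force: [0.0, -0.4, 1.0]
opening: 0.998
```

```bash
python3 snap.py wrist w7
```

```text
12.1167 [660.8 203.1 298.3] [-1.568  -0.0038  1.9665] [ 0.202  0.543  1.29   0.003  1.313 -1.766] [ 0.  -0.4  1. ] 0.9979521467446841
```

View pics/w7.png

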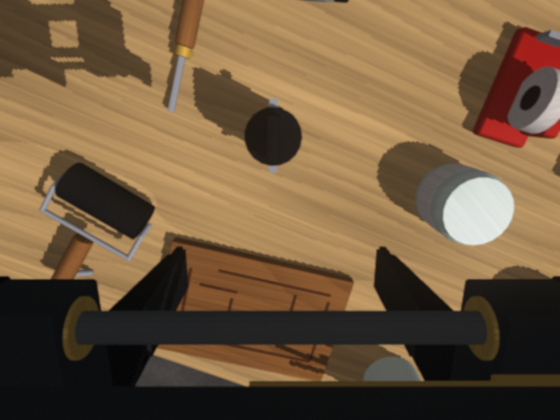

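The canister stands with its cap at (273,136) and its lugs at (272,102) and (272,171). Next I measure the handle from depth.

```bash
cat > meas.py <<'E'
import sys
from wl import *
c,d,I=load(sys.argv[1]);u0,u1,v0,v1=map(int,sys.argv[2:6])
C=cloud(c,d)[v0:v1,u0:u1].reshape(-1,3)
for nm,lo,hi in(("handle",112,135),("cap",86,100)):
    Q=C[(C[:,2]>lo)&(C[:,2]<hi)];r=cv2.minAreaRect(Q[:,:2].astype(np.float32))
    w,V=np.linalg.eigh(np.cov(Q[:,:2].T));a=np.degrees(np.arctan2(V[1,1],V[0,1]))
    print(nm,len(Q),"z",np.median(Q[:,2]).round(1),"centre",r[0],"size",r[1],r[2],"axis deg",a)
    if nm=="cap":
        R=Q[np.hypot(*(Q[:,:2]-r[0]).T)<31];(x,y),rr=cv2.minEnclosingCircle(R[:,:2].astype(np.float32));print("cap circle",x,y,rr)
E
python3 meas.py w7 225 325 85 190
```

```text
handle 705 z 124.4 centre (615.5537109375, 177.1051025390625) size (43.56874465942383, 11.625741958618164) 22.330718994140625 axis deg -157.79914205132226
cap 1933 z 92.6 centre (615.4168701171875, 177.101318359375) size (54.64134979248047, 55.12191390991211) 49.694271087646484 axis deg 111.69591444053438
cap circle 615.4071044921875 177.1095428466797 27.831783294677734
```

Standing confirmed: mid at (615.5, 177.1), cap 92.6 mm up, bar along 22.3°. I'll take it by the handle.

```bash
python3 go.py 615.5 177.1 115
```

```text
t 12.1667 pos [661.  200.5 299. ] rot [-1.568 -0.002  1.967] F [ 0.8 -1.2  0.3] M [ 0.14 -0.14 -0.05] op 1.005 q [ 0.2   0.54  1.29  0.    1.31 -1.77]
axes x,y,z: [[-0.386, 0.923, 0.002], [-0.003, 0.001, -1.0], [-0.923, -0.386, 0.003]]
shift cm [-0.45 18.41  5.05]
```

Call:
move_arm:
  rows:
    - {"tx": -0.23,"ty": 1.5,"tz": 2.53,"rx": 0,"ry": 0.005,"rz": 0,"grip": 60}
    - {"tx": -0.22,"ty": 1.5,"tz": 2.52,"rx": 0,"ry": 0,"rz": 0,"grip": 60}
    - {"tx": 0,"ty": 3.5,"tz": 0,"rx": 0,"ry": 0,"rz": 0,"grip": 60}
    - {"tx": 0,"ty": 3.5,"tz": 0,"rx": 0,"ry": 0,"rz": 0,"grip": 60}
    - {"tx": 0,"ty": 3,"tz": 0,"rx": 0,"ry": 0,"rz": 0,"grip": 60}
    - {"tx": 0,"ty": 0,"tz": 0,"rx": 0,"ry": 0,"rz": 0,"grip": 60}
    - {"tx": 0,"ty": 0,"tz": 0,"rx": 0,"ry": 0,"rz": 0,"grip": 60}

```text
t: 12.75
eef_pos: [616.7, 173.0, 170.4]
tcp_rot: [-1.568, -0.001, 1.959]
ft_force: [0.3, 0.3, 0.7]
opening: 0.611
```

```bash
python3 go.py 615.5 177.1 115
```

```text
t 12.75 pos [616.7 173.  170.4] rot [-1.568e+00 -1.000e-03  1.959e+00] F [0.3 0.3 0.7] M [ 0.16 -0.13  0.02] op 0.611 q [ 0.17  0.58  1.58  0.    0.98 -1.79]
axes x,y,z: [[-0.379, 0.926, 0.001], [-0.003, -0.0, -1.0], [-0.926, -0.379, 0.002]]
shift cm [ 0.42  5.54 -0.06]
```

Call:
move_arm:
  rows:
    - {"tx": 0.2,"ty": 2,"tz": 0,"rx": 0,"ry": 0,"rz": 0,"grip": 60}
    - {"tx": 0.1,"ty": 1.6,"tz": 0,"rx": 0,"ry": 0,"rz": 0,"grip": 60}
    - {"tx": 0.0,"ty": 0.9,"tz": 0,"rx": 0,"ry": 0,"rz": 0,"grip": 60}
    - {"tx": 0,"ty": 0,"tz": 0,"rx": 0,"ry": 0,"rz": 0,"grip": 60}
    - {"tx": 0,"ty": 0,"tz": 0,"rx": 0,"ry": 0,"rz": 0,"grip": 60}

```text
t: 13.17
eef_pos: [616.3, 176.7, 127.2]
tcp_rot: [-1.572, 0.0, 1.962]
ft_force: [-0.1, -0.9, -0.4]
opening: 0.595
```

```bash
python3 go.py 615.5 177.1 115
```

```text
t 13.1667 pos [616.3 176.7 127.2] rot [-1.572  0.     1.962] F [-0.1 -0.9 -0.4] M [ 0.16 -0.09 -0.01] op 0.595 q [ 0.18  0.63  1.62 -0.    0.89 -1.79]
axes x,y,z: [[-0.381, 0.925, -0.0], [0.001, 0.0, -1.0], [-0.925, -0.381, -0.001]]
shift cm [0.07 1.22 0.06]
```

Call:
move_arm:
  rows:
    - {"tx": 0.05,"ty": 0.8,"tz": 0.05,"rx": 0,"ry": 0,"rz": 0,"grip": 60}
    - {"tx": 0,"ty": 0.4,"tz": 0,"rx": 0,"ry": 0,"rz": 0,"grip": 60}
    - {"tx": 0,"ty": 0,"tz": 0,"rx": 0,"ry": 0,"rz": 0,"grip": 40}
    - {"tx": 0,"ty": 0,"tz": 0,"rx": 0,"ry": 0,"rz": 0,"grip": 25}
    - {"tx": 0,"ty": 0,"tz": 0,"rx": 0,"ry": 0,"rz": 0,"grip": 15}
    - {"tx": 0,"ty": 0,"tz": 0,"rx": 0,"ry": 0,"rz": 0,"grip": 5}
    - {"tx": 0,"ty": 0,"tz": 0,"rx": 0,"ry": 0,"rz": 0,"grip": 0}
    - {"tx": 0,"ty": 0,"tz": 0,"rx": 0,"ry": 0,"rz": 0,"grip": 0}

```text
t: 13.83
eef_pos: [615.0, 177.1, 113.9]
tcp_rot: [-1.571, 0.0, 1.962]
ft_force: [0.4, -0.5, -0.4]
opening: 0.237
```

```bash
python3 go.py 615.5 177.1 115;python3 snap.py scene s6;python3 -c "
import cv2
i=cv2.imread('pics/s6.png')[150:300,200:380];cv2.imwrite('pics/s6c.png',cv2.resize(i,None,fx=4,fy=4,interpolation=2))"
```

```text
t 13.8333 pos [615.  177.1 113.9] rot [-1.571  0.     1.962] F [ 0.4 -0.5 -0.4] M [ 0.15 -0.11 -0.04] op 0.237 q [ 0.18  0.64  1.63 -0.    0.86 -1.78]
axes x,y,z: [[-0.382, 0.924, -0.0], [0.0, -0.0, -1.0], [-0.924, -0.382, -0.0]]
shift cm [-0.02 -0.11 -0.05]
13.8333 [615.  177.1 113.9] [-1.5710e+00  3.0000e-04  1.9624e+00] [ 0.177  0.643  1.634 -0.     0.864 -1.785] [ 0.4 -0.5 -0.4] 0.23665162681390767
```

View pics/s6c.png

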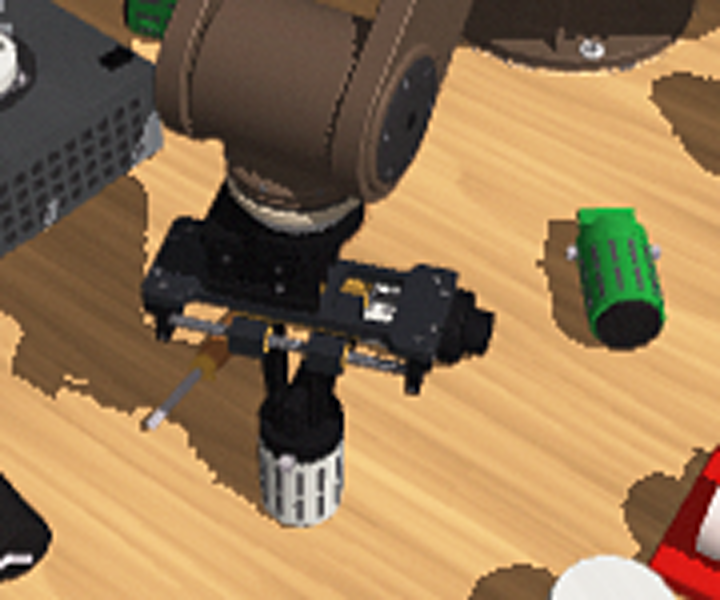

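Call:
move_arm:
  rows:
    - {"tx": 0,"ty": 0,"tz": 0,"rx": 0,"ry": 0,"rz": 0,"grip": 0}
    - {"tx": 0,"ty": 0,"tz": 0,"rx": 0,"ry": 0,"rz": 0,"grip": 0}
    - {"tx": 0,"ty": 0,"tz": 0,"rx": 0,"ry": 0,"rz": 0,"grip": 0}

```text
t: 14.13
eef_pos: [614.9, 177.1, 113.8]
tcp_rot: [-1.571, 0.0, 1.962]
ft_force: [0.2, -0.4, 1.4]
opening: 0.125
```

Call:
move_arm:
  rows:
    - {"tx": 0,"ty": -1,"tz": 0,"rx": 0,"ry": 0,"rz": 0,"grip": 0}
    - {"tx": 0,"ty": -3,"tz": 0,"rx": 0,"ry": 0,"rz": 0,"grip": 0}
    - {"tx": 0,"ty": -4,"tz": 0,"rx": 0,"ry": 0,"rz": 0,"grip": 0}
    - {"tx": 0,"ty": -4,"tz": 0,"rx": 0,"ry": 0,"rz": 0,"grip": 0}
    - {"tx": 0,"ty": -4,"tz": 0,"rx": 0,"ry": 0,"rz": 0,"grip": 0}
    - {"tx": 0,"ty": 0,"tz": 0,"rx": 0,"ry": 0,"rz": 0,"grip": 0}

```text
t: 14.63
eef_pos: [616.7, 177.5, 282.6]
tcp_rot: [-1.582, 0.003, 1.963]
ft_force: [0.3, -0.8, -2.4]
opening: 0.129
```

```bash
python3 go.py 514.6 -251 274;python3 snap.py wrist w8
```

```text
t 14.6333 pos [616.7 177.5 282.6] rot [-1.582  0.003  1.963] F [ 0.3 -0.8 -2.4] M [ 0.13 -0.2   0.02] op 0.129 q [ 0.18  0.47  1.46 -0.    1.2  -1.78]
axes x,y,z: [[-0.382, 0.924, -0.003], [0.012, 0.002, -1.0], [-0.924, -0.382, -0.012]]
shift cm [-35.71   0.66  25.81]
14.6333 [616.7 177.5 282.6] [-1.5823  0.0028  1.9625] [ 0.178  0.47   1.459 -0.     1.201 -1.785] [ 0.3 -0.8 -2.4] 0.12909467934928545
```

View pics/w8.png

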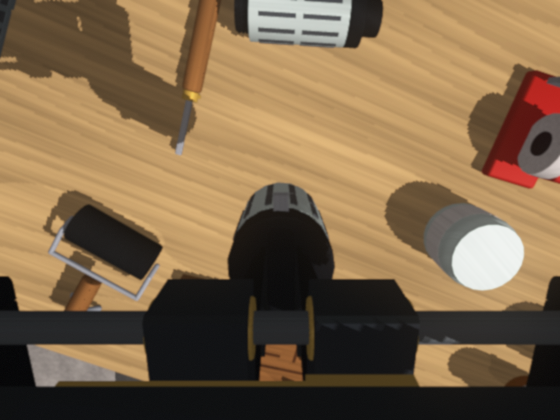

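Call:
move_arm:
  rows:
    - {"tx": 0,"ty": 0,"tz": 0,"rx": 0,"ry": 0.121,"rz": 0,"grip": 0}
    - {"tx": 0,"ty": 0,"tz": 0,"rx": 0,"ry": 0.121,"rz": 0,"grip": 0}
    - {"tx": 0,"ty": 0,"tz": 0,"rx": 0,"ry": 0.121,"rz": 0,"grip": 0}
    - {"tx": 0,"ty": 0,"tz": 0,"rx": 0,"ry": 0.121,"rz": 0,"grip": 0}
    - {"tx": 0,"ty": 0,"tz": 0,"rx": 0,"ry": 0.121,"rz": 0,"grip": 0}
    - {"tx": 0,"ty": 0,"tz": 0,"rx": 0,"ry": 0.121,"rz": 0,"grip": 0}
    - {"tx": -2,"ty": 0,"tz": -0.2,"rx": 0,"ry": 0,"rz": 0,"grip": 0}
    - {"tx": -3.7,"ty": 0,"tz": -0.37,"rx": 0,"ry": 0,"rz": 0,"grip": 0}
    - {"tx": -3.7,"ty": 0,"tz": -0.37,"rx": 0,"ry": 0,"rz": 0,"grip": 0}
    - {"tx": -3.7,"ty": 0,"tz": -0.37,"rx": 0,"ry": 0,"rz": 0,"grip": 0}

```text
t: 15.52
eef_pos: [582.9, 48.1, 272.1]
tcp_rot: [-1.568, 0.001, 1.237]
ft_force: [1.3, -0.5, -3.3]
opening: 0.124
```

Call:
move_arm:
  rows:
    - {"tx": -3.7,"ty": 0,"tz": -0.37,"rx": 0,"ry": 0,"rz": 0,"grip": 0}
    - {"tx": -3.7,"ty": 0,"tz": -0.37,"rx": 0,"ry": 0,"rz": 0,"grip": 0}
    - {"tx": -3.7,"ty": 0,"tz": -0.37,"rx": 0,"ry": 0,"rz": 0,"grip": 0}
    - {"tx": -3.7,"ty": 0,"tz": -0.37,"rx": 0,"ry": 0,"rz": 0,"grip": 0}
    - {"tx": -3.7,"ty": 0,"tz": -0.37,"rx": 0,"ry": 0,"rz": 0,"grip": 0}
    - {"tx": -3.7,"ty": 0,"tz": -0.37,"rx": 0,"ry": 0,"rz": 0,"grip": 0}
    - {"tx": -3.7,"ty": 0,"tz": -0.37,"rx": 0,"ry": 0,"rz": 0,"grip": 0}
    - {"tx": -1.5,"ty": 0,"tz": -0.2,"rx": 0,"ry": 0,"rz": 0,"grip": 0}
    - {"tx": 0,"ty": 0,"tz": 0,"rx": 0,"ry": 0,"rz": 0,"grip": 0}
    - {"tx": 0,"ty": 0,"tz": 0,"rx": 0,"ry": 0,"rz": 0,"grip": 0}

```text
t: 16.35
eef_pos: [519.9, -219.3, 272.6]
tcp_rot: [-1.569, -0.0, 1.234]
ft_force: [0.6, 0.6, -3.5]
opening: 0.126
```

```bash
python3 go.py 514.4 -251 240;python3 snap.py wrist w9;python3 snap.py scene s7;python3 snap.py top t7;python3 -c "
import cv2
i=cv2.imread('pics/s7.png')[60:230,120:320];cv2.imwrite('pics/s7c.png',cv2.resize(i,None,fx=3.5,fy=3.5,interpolation=2))"
```

```text
t 16.35 pos [ 519.9 -219.3  272.6] rot [-1.569 -0.     1.234] F [ 0.6  0.6 -3.5] M [ 0.07 -0.13 -0.01] op 0.126 q [-0.52  0.37  1.66  0.    1.12 -1.75]
axes x,y,z: [[0.33, 0.944, 0.0], [-0.002, 0.001, -1.0], [-0.944, 0.33, 0.002]]
shift cm [-3.18  3.26 -0.53]
16.35 [ 519.9 -219.3  272.6] [-1.5686e+00 -4.0000e-04  1.2344e+00] [-0.516  0.367  1.658  0.     1.119 -1.751] [ 0.6  0.6 -3.5] 0.1261773105880523
16.4 [ 520.3 -218.5  272.9] [-1.5689e+00 -4.0000e-04  1.2357e+00] [-0.515  0.367  1.658  0.     1.119 -1.75 ] [-0.1  0.7 -3. ] 0.12187463582050519
16.45 [ 520.5 -218.   273.1] [-1.5694e+00 -3.0000e-04  1.2367e+00] [-0.514  0.366  1.658  0.     1.119 -1.75 ] [-1.   1.2 -3.1] 0.13161020617128005
```

View pics/w9.png

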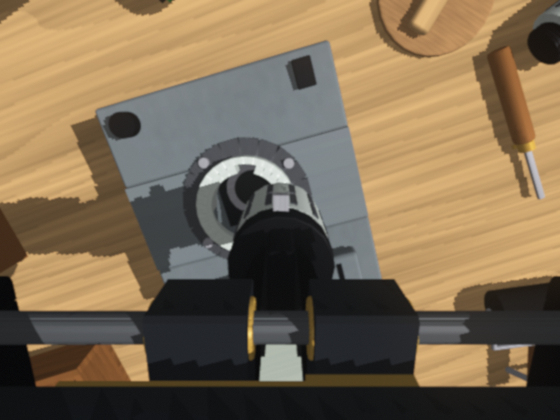

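View pics/s7c.png

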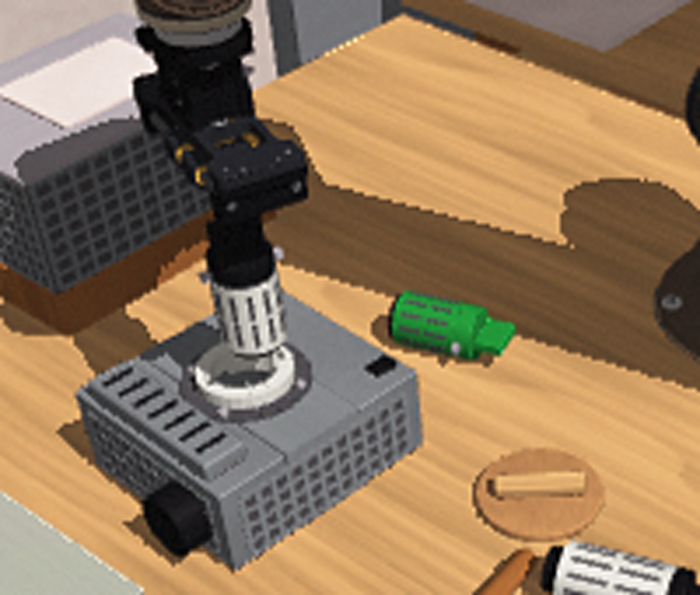

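Run:
```python
from wl import *
c2,d2,I2=load("w2");c9,d9,I9=load("w9")
C2=cloud(c2,d2)
B=[(294.8,58.8),(219.5,79.5),(313,136.7),(240.7,155.3)]
zb=[C2[int(round(v)),int(round(u)),2] for u,v in B];print("bolt z",np.round(zb,1))
W2=[plane(c2,u,v,np.median(zb)) for u,v in B];print("w2",np.round(W2,1).tolist(),"mean",np.mean(W2,0))
g=cv2.cvtColor(I9,cv2.COLOR_BGR2GRAY)
for u,v in[(204,163),(289,163),(207,239)]:
    p=g[v-8:v+9,u-8:u+9].astype(float);w=np.clip(p-np.percentile(p,70)-10,0,None);yy,xx=np.mgrid[-8:9,-8:9]
    uu,vv=u+(w*xx).sum()/w.sum(),v+(w*yy).sum()/w.sum();print((round(uu,1),round(vv,1)),plane(c9,uu,vv,np.median(zb)).round(1))
cv2.imwrite("pics/w9c.png",cv2.resize(I9[130:265,170:340],None,fx=4,fy=4,interpolation=2))
C9=cloud(c9,d9)[120:280,160:340].reshape(-1,3)
Q=C9[(C9[:,2]>109)&(C9[:,2]<116)];Q=Q[np.hypot(Q[:,0]-514.6,Q[:,1]+251)<55]
from scipy.optimize import least_squares
a=np.arctan2(Q[:,1]+251,Q[:,0]-514.6);r=np.hypot(Q[:,1]+251,Q[:,0]-514.6)
b=np.digitize(a,np.linspace(-np.pi,np.pi,61));out=np.array([Q[b==k][np.argmax(r[b==k]),:2] for k in np.unique(b) if (b==k).sum()>3 and r[b==k].max()>38])
s=least_squares(lambda p:np.hypot(out[:,0]-p[0],out[:,1]-p[1])-44,[514.6,-251],loss="soft_l1");print(len(out),s.x,np.abs(s.fun).mean())
```

```text
bolt z [104.4 103.5 103.6 104.2]
w2 [[562.3, -228.8, 103.9], [491.9, -204.1, 103.9], [537.9, -299.7, 103.9], [466.7, -274.6, 103.9]] mean [ 514.6967415  -251.79660059  103.91055823]
(np.float64(205.2), np.float64(164.4)) [ 469.2 -272.1  103.9]
(np.float64(288.1), np.float64(163.3)) [ 492.3 -202.9  103.9]
(np.float64(207.1), np.float64(246.1)) [ 540.9 -299.8  103.9]
38 [ 514.85730533 -250.57421051] 0.12706364040884902
```

View pics/w9c.png

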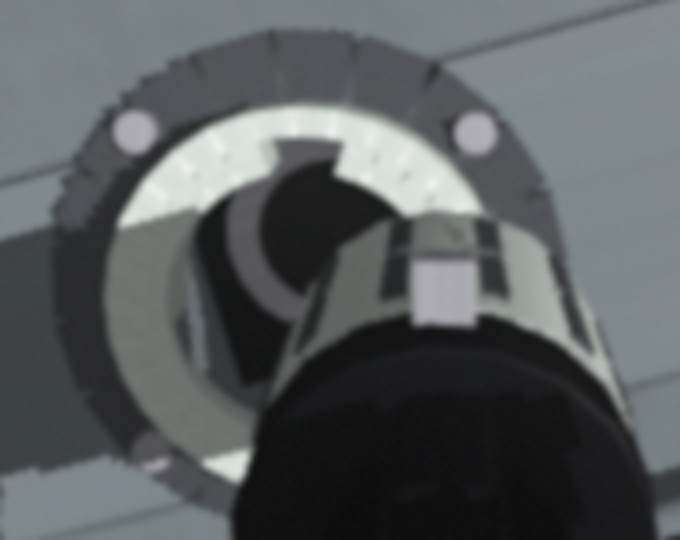

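Second measurement gives the port at (514.9, -250.6), within 0.5 mm of the first. The slot lines up with the lug axis, so I move over the bore.

```bash
python3 go.py 514.3 -250.7 240
```

```text
t 16.5 pos [ 520.7 -217.8  273.4] rot [-1.57  -0.     1.237] F [-0.9  0.3 -3.6] M [ 0.05 -0.17  0.05] op 0.122 q [-0.51  0.37  1.66 -0.    1.12 -1.75]
axes x,y,z: [[0.327, 0.945, 0.0], [-0.001, 0.0, -1.0], [-0.945, 0.327, 0.001]]
shift cm [-3.32  3.34 -0.47]
```

Call:
move_arm:
  rows:
    - {"tx": -1.66,"ty": 0,"tz": -0.24,"rx": 0,"ry": 0,"rz": 0,"grip": 0}
    - {"tx": -1.66,"ty": 0,"tz": -0.23,"rx": 0,"ry": 0,"rz": 0,"grip": 0}
    - {"tx": 0,"ty": 0,"tz": 0,"rx": 0,"ry": 0,"rz": 0,"grip": 0}
    - {"tx": 0,"ty": 1.5,"tz": 0,"rx": 0,"ry": 0,"rz": 0,"grip": 0}
    - {"tx": 0,"ty": 1.5,"tz": 0,"rx": 0,"ry": 0,"rz": 0,"grip": 0}
    - {"tx": 0,"ty": 0,"tz": 0,"rx": 0,"ry": 0,"rz": 0,"grip": 0}
    - {"tx": 0,"ty": 0,"tz": 0,"rx": 0,"ry": 0,"rz": 0,"grip": 0}
    - {"tx": 0,"ty": 0,"tz": 0,"rx": 0,"ry": 0,"rz": 0,"grip": 0}

```text
t: 17.17
eef_pos: [514.7, -251.2, 244.6]
tcp_rot: [-1.572, 0.0, 1.237]
ft_force: [-0.3, -0.7, -4.1]
opening: 0.126
```

```bash
python3 go.py 514.3 -250.7 190
```

```text
t 17.1667 pos [ 514.7 -251.2  244.6] rot [-1.572  0.     1.237] F [-0.3 -0.7 -4.1] M [ 0.01 -0.11  0.01] op 0.126 q [-0.57  0.41  1.68 -0.    1.06 -1.81]
axes x,y,z: [[0.327, 0.945, -0.0], [0.001, -0.001, -1.0], [-0.945, 0.327, -0.001]]
shift cm [0.04 5.46 0.06]
```

Call:
move_arm:
  rows:
    - {"tx": 0.04,"ty": 1.2,"tz": 0.06,"rx": 0,"ry": 0,"rz": 0,"grip": 0}
    - {"tx": 0,"ty": 1.2,"tz": 0,"rx": 0,"ry": 0,"rz": 0,"grip": 0}
    - {"tx": 0,"ty": 1.2,"tz": 0,"rx": 0,"ry": 0,"rz": 0,"grip": 0}
    - {"tx": 0,"ty": 0,"tz": 0,"rx": 0,"ry": 0,"rz": 0,"grip": 0}
    - {"tx": 0,"ty": 0,"tz": 0,"rx": 0,"ry": 0,"rz": 0,"grip": 0}

```text
t: 17.58
eef_pos: [514.0, -251.1, 208.5]
tcp_rot: [-1.571, 0.0, 1.237]
ft_force: [0.8, 0.2, -3.3]
opening: 0.123
```

```bash
python3 go.py 514.3 -250.7 160; python3 snap.py wrist w10
```

```text
t 17.5833 pos [ 514.  -251.1  208.5] rot [-1.571  0.     1.237] F [ 0.8  0.2 -3.3] M [ 0.08 -0.11 -0.01] op 0.123 q [-0.57  0.44  1.72 -0.    0.98 -1.81]
axes x,y,z: [[0.328, 0.945, -0.0], [0.0, -0.0, -1.0], [-0.945, 0.328, -0.0]]
shift cm [ 0.05  4.85 -0.01]
17.5833 [ 514.  -251.1  208.5] [-1.5711e+00  2.0000e-04  1.2367e+00] [-0.57   0.443  1.721 -0.     0.977 -1.806] [ 0.8  0.2 -3.3] 0.12306150623144227
```

View pics/w10.png

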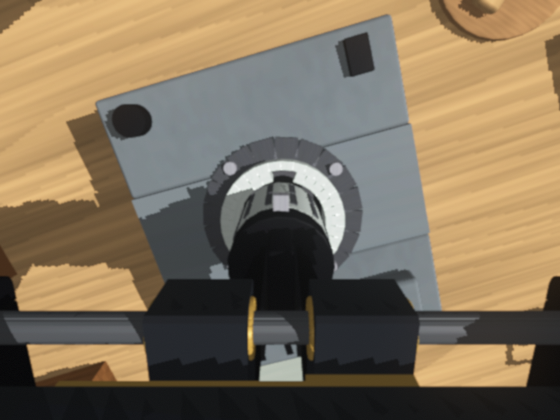

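The foot is inside the bore with no side force, and the lug at (281,201) lines up with the slot at (284,177). I continue down.

Call:
move_arm:
  rows:
    - {"tx": 0.04,"ty": 1.2,"tz": 0,"rx": 0,"ry": 0,"rz": 0,"grip": 0}
    - {"tx": 0,"ty": 1.2,"tz": 0,"rx": 0,"ry": 0,"rz": 0,"grip": 0}
    - {"tx": 0,"ty": 1.2,"tz": 0,"rx": 0,"ry": 0,"rz": 0,"grip": 0}
    - {"tx": 0,"ty": 1.2,"tz": 0,"rx": 0,"ry": 0,"rz": 0,"grip": 0}
    - {"tx": 0,"ty": 0,"tz": 0,"rx": 0,"ry": 0,"rz": 0,"grip": 0}
    - {"tx": 0,"ty": 0,"tz": 0,"rx": 0,"ry": 0,"rz": 0,"grip": 0}

```text
t: 18.13
eef_pos: [514.2, -251.0, 160.6]
tcp_rot: [-1.571, 0.0, 1.236]
ft_force: [0.4, -1.1, -2.8]
opening: 0.123
```

Call:
move_arm:
  rows:
    - {"tx": 0,"ty": 0.3,"tz": 0,"rx": 0,"ry": 0,"rz": 0,"grip": 0}
    - {"tx": 0,"ty": 0.3,"tz": 0,"rx": 0,"ry": 0,"rz": 0,"grip": 0}
    - {"tx": 0,"ty": 0.2,"tz": 0,"rx": 0,"ry": 0,"rz": 0,"grip": 0}
    - {"tx": 0,"ty": 0,"tz": 0,"rx": 0,"ry": 0,"rz": 0,"grip": 0}

```text
t: 18.47
eef_pos: [513.9, -250.9, 151.8]
tcp_rot: [-1.571, 0.0, 1.236]
ft_force: [-0.4, 0.5, -2.4]
opening: 0.124
```

```bash
python3 go.py 514.3 -250.7 146; python3 snap.py wrist w11; python3 -c "
import cv2
i=cv2.imread('pics/w11.png')[120:300,180:390];cv2.imwrite('pics/w11c.png',cv2.resize(i,None,fx=3.5,fy=3.3,interpolation=2))"
```

```text
t 18.4667 pos [ 513.9 -250.9  151.8] rot [-1.571  0.     1.236] F [-0.4  0.5 -2.4] M [ 0.12 -0.13  0.02] op 0.124 q [-0.57  0.51  1.78 -0.    0.85 -1.81]
axes x,y,z: [[0.328, 0.945, -0.0], [0.0, -0.0, -1.0], [-0.945, 0.328, -0.0]]
shift cm [ 0.03  0.58 -0.03]
18.4667 [ 513.9 -250.9  151.8] [-1.5710e+00  2.0000e-04  1.2364e+00] [-0.57   0.512  1.779 -0.     0.85  -1.806] [-0.4  0.5 -2.4] 0.12397757728453832
```

View pics/w11c.png

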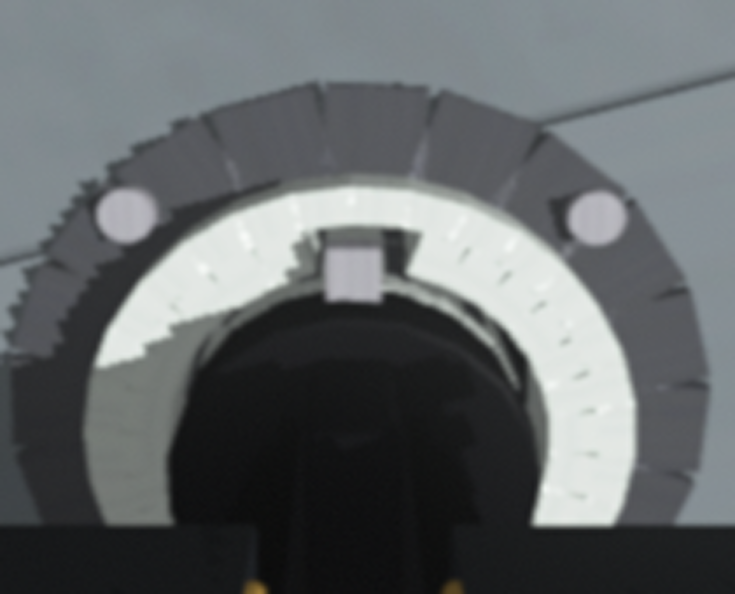

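The lug sits over its slot, about 1 mm off centre in a 15 mm slot. I go down in small steps.

Call:
move_arm:
  rows:
    - {"tx": 0,"ty": 0.2,"tz": -0.02,"rx": 0,"ry": 0,"rz": 0,"grip": 0}
    - {"tx": 0,"ty": 0.2,"tz": 0,"rx": 0,"ry": 0,"rz": 0,"grip": 0}
    - {"tx": 0,"ty": 0,"tz": 0,"rx": 0,"ry": 0,"rz": 0,"grip": 0}

```text
t: 18.77
eef_pos: [514.0, -250.9, 147.5]
tcp_rot: [-1.57, 0.0, 1.236]
ft_force: [-0.7, 0.0, -3.8]
opening: 0.129
```

Call:
move_arm:
  rows:
    - {"tx": 0,"ty": 0.2,"tz": 0,"rx": 0,"ry": 0,"rz": 0,"grip": 0}
    - {"tx": 0,"ty": 0.2,"tz": 0,"rx": 0,"ry": 0,"rz": 0,"grip": 0}
    - {"tx": 0,"ty": 0,"tz": 0,"rx": 0,"ry": 0,"rz": 0,"grip": 0}

```text
t: 19.02
eef_pos: [514.3, -251.1, 144.0]
tcp_rot: [-1.571, 0.0, 1.236]
ft_force: [0.1, 0.5, 3.7]
opening: 0.122
```

```bash
python3 go.py 514.3 -250.7 132.8
```

```text
t 19.0167 pos [ 514.3 -251.1  144. ] rot [-1.571  0.     1.236] F [0.1 0.5 3.7] M [0.17 0.05 0.01] op 0.122 q [-0.57  0.52  1.79 -0.    0.83 -1.81]
axes x,y,z: [[0.328, 0.945, -0.0], [0.0, -0.001, -1.0], [-0.945, 0.328, -0.001]]
shift cm [0.04 1.12 0.01]
```

Past the lip height (150.8) and onto the shutter, with force in the spring's range. I push down.

Call:
move_arm:
  rows:
    - {"tx": 0,"ty": 0.25,"tz": 0,"rx": 0,"ry": 0,"rz": 0,"grip": 0}
    - {"tx": 0,"ty": 0.25,"tz": 0,"rx": 0,"ry": 0,"rz": 0,"grip": 0}
    - {"tx": 0,"ty": 0,"tz": 0,"rx": 0,"ry": 0,"rz": 0,"grip": 0}

```text
t: 19.27
eef_pos: [514.3, -251.1, 139.0]
tcp_rot: [-1.572, 0.0, 1.236]
ft_force: [-1.1, 0.9, 6.5]
opening: 0.122
```

Call:
move_arm:
  rows:
    - {"tx": 0,"ty": 0.25,"tz": 0,"rx": 0,"ry": 0,"rz": 0,"grip": 0}
    - {"tx": 0,"ty": 0.25,"tz": 0,"rx": 0,"ry": 0,"rz": 0,"grip": 0}
    - {"tx": 0,"ty": 0,"tz": 0,"rx": 0,"ry": 0,"rz": 0,"grip": 0}
    - {"tx": 0,"ty": 0,"tz": 0,"rx": 0,"ry": 0,"rz": 0,"grip": 0}

```text
t: 19.6
eef_pos: [514.4, -251.1, 134.6]
tcp_rot: [-1.572, 0.0, 1.236]
ft_force: [-2.4, 1.7, 11.0]
opening: 0.125
```

```bash
python3 go.py 514.3 -250.7 132.8; python3 snap.py wrist w12; python3 -c "
import cv2
i=cv2.imread('pics/w12.png')[120:300,180:390];cv2.imwrite('pics/w12c.png',cv2.resize(i,None,fx=3.5,fy=3.3,interpolation=2))"
```

```text
t 19.6 pos [ 514.4 -251.1  134.6] rot [-1.572  0.     1.236] F [-2.4  1.7 11. ] M [ 0.48  0.46 -0.02] op 0.125 q [-0.57  0.54  1.79 -0.    0.81 -1.81]
axes x,y,z: [[0.328, 0.945, -0.0], [0.001, -0.001, -1.0], [-0.945, 0.328, -0.001]]
shift cm [0.03 0.18 0.02]
19.6 [ 514.4 -251.1  134.6] [-1.5720e+00  5.0000e-04  1.2364e+00] [-0.569  0.535  1.793 -0.     0.811 -1.806] [-2.4  1.7 11. ] 0.12513237384384215
```

View pics/w12c.png

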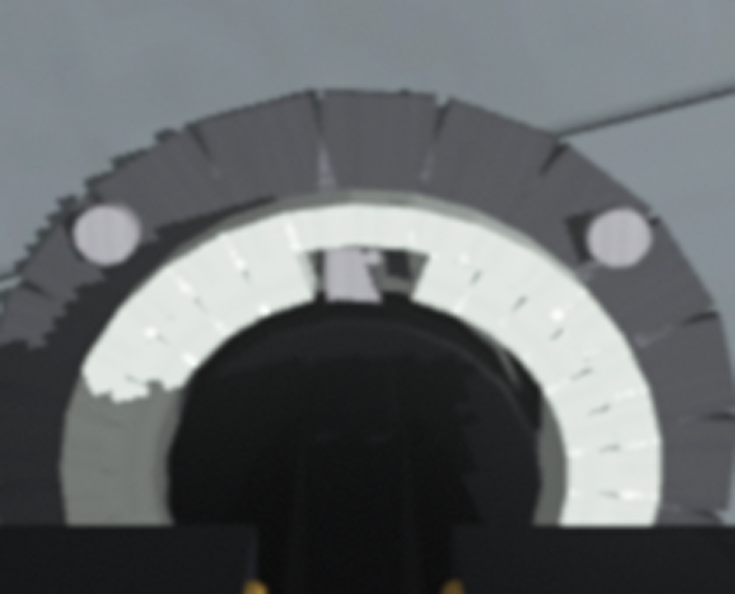

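The lug has dropped into the slot. I push 2 mm more and turn clockwise.

Call:
move_arm:
  rows:
    - {"tx": 0,"ty": 0.2,"tz": 0,"rx": 0,"ry": 0,"rz": 0,"grip": 0}
    - {"tx": 0,"ty": 0,"tz": 0,"rx": 0,"ry": 0.06,"rz": 0,"grip": 0}
    - {"tx": 0,"ty": 0,"tz": 0,"rx": 0,"ry": 0.06,"rz": 0,"grip": 0}
    - {"tx": 0,"ty": 0,"tz": 0,"rx": 0,"ry": 0.06,"rz": 0,"grip": 0}
    - {"tx": 0,"ty": 0,"tz": 0,"rx": 0,"ry": 0.06,"rz": 0,"grip": 0}
    - {"tx": 0,"ty": 0,"tz": 0,"rx": 0,"ry": 0,"rz": 0,"grip": 0}

```text
t: 20.15
eef_pos: [514.9, -251.4, 133.1]
tcp_rot: [-1.574, 0.0, 0.993]
ft_force: [-0.9, 0.3, 12.0]
opening: 0.125
```

```bash
python3 go.py 514.3 -250.7 132.8; python3 snap.py wrist w13; python3 -c "
import cv2
i=cv2.imread('pics/w13.png')[120:300,180:390];cv2.imwrite('pics/w13c.png',cv2.resize(i,None,fx=3.5,fy=3.3,interpolation=2))"
```

```text
t 20.15 pos [ 514.9 -251.4  133.1] rot [-1.574  0.     0.993] F [-0.9  0.3 12. ] M [ 0.21  0.18 -0.08] op 0.125 q [-0.57  0.54  1.79 -0.    0.81 -1.56]
axes x,y,z: [[0.546, 0.838, -0.0], [0.003, -0.002, -1.0], [-0.838, 0.546, -0.003]]
shift cm [0.03 0.03 0.09]
20.15 [ 514.9 -251.4  133.1] [-1.5739e+00  2.0000e-04  9.9280e-01] [-0.569  0.538  1.794 -0.     0.806 -1.562] [-0.9  0.3 12. ] 0.12480690075865683
```

View pics/w13c.png

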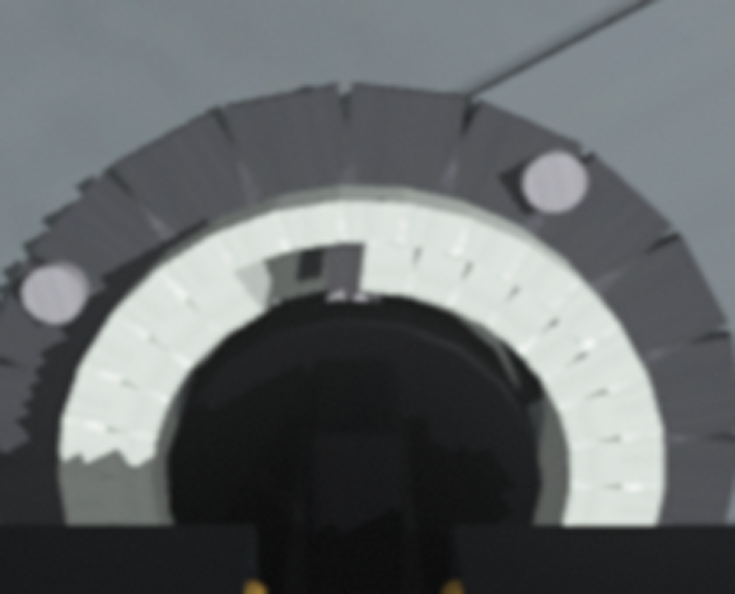

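The lug is sliding under the lip with negligible torque, so I keep turning.

Call:
move_arm:
  rows:
    - {"tx": 0,"ty": 0,"tz": 0,"rx": 0,"ry": 0.08,"rz": 0,"grip": 0}
    - {"tx": 0,"ty": 0,"tz": 0,"rx": 0,"ry": 0.08,"rz": 0,"grip": 0}
    - {"tx": 0,"ty": 0,"tz": 0,"rx": 0,"ry": 0.08,"rz": 0,"grip": 0}
    - {"tx": 0,"ty": 0,"tz": 0,"rx": 0,"ry": 0.08,"rz": 0,"grip": 0}
    - {"tx": 0,"ty": 0,"tz": 0,"rx": 0,"ry": 0.08,"rz": 0,"grip": 0}
    - {"tx": 0,"ty": 0,"tz": 0,"rx": 0,"ry": 0.08,"rz": 0,"grip": 0}
    - {"tx": 0,"ty": 0,"tz": 0,"rx": 0,"ry": 0.08,"rz": 0,"grip": 0}
    - {"tx": 0,"ty": 0,"tz": 0,"rx": 0,"ry": 0.08,"rz": 0,"grip": 0}
    - {"tx": 0,"ty": 0,"tz": 0,"rx": 0,"ry": 0.08,"rz": 0,"grip": 0}
    - {"tx": 0,"ty": 0,"tz": 0,"rx": 0,"ry": 0.08,"rz": 0,"grip": 0}

```text
t: 21.03
eef_pos: [515.0, -251.2, 133.1]
tcp_rot: [-1.573, -0.002, 0.193]
ft_force: [0.5, 2.7, 10.9]
opening: 0.123
```

```bash
python3 go.py 514.6 -250.9 132.8
```

```text
t 21.0333 pos [ 515.  -251.2  133.1] rot [-1.573 -0.002  0.193] F [ 0.5  2.7 10.9] M [ 0.52 -0.13  0.15] op 0.123 q [-0.57  0.54  1.79  0.    0.81 -0.76]
axes x,y,z: [[0.981, 0.192, 0.002], [0.003, -0.002, -1.0], [-0.192, 0.981, -0.002]]
shift cm [-0.04  0.03  0.04]
```

Turned 60° so far. I finish slowly, watching the torque.

Call:
move_arm:
  rows:
    - {"tx": 0,"ty": 0,"tz": 0,"rx": 0,"ry": 0.05,"rz": 0,"grip": 0}
    - {"tx": 0,"ty": 0,"tz": 0,"rx": 0,"ry": 0.05,"rz": 0,"grip": 0}
    - {"tx": 0,"ty": 0,"tz": 0,"rx": 0,"ry": 0.04,"rz": 0,"grip": 0}
    - {"tx": 0,"ty": 0,"tz": 0,"rx": 0,"ry": 0,"rz": 0,"grip": 0}

```text
t: 21.37
eef_pos: [515.1, -251.1, 133.1]
tcp_rot: [-1.573, -0.003, 0.054]
ft_force: [1.3, 1.8, 12.4]
opening: 0.121
```

```bash
python3 go.py
```

```text
t 21.3667 pos [ 515.1 -251.1  133.1] rot [-1.573 -0.003  0.054] F [ 1.3  1.8 12.4] M [ 0.56 -0.18  0.11] op 0.121 q [-0.57  0.54  1.79  0.    0.81 -0.62]
axes x,y,z: [[0.999, 0.054, 0.003], [0.003, -0.002, -1.0], [-0.054, 0.999, -0.002]]
```

Call:
move_arm:
  rows:
    - {"tx": 0,"ty": 0,"tz": 0,"rx": 0,"ry": 0.04,"rz": 0,"grip": 0}
    - {"tx": 0,"ty": 0,"tz": 0,"rx": 0,"ry": 0.03,"rz": 0,"grip": 0}
    - {"tx": 0,"ty": 0,"tz": 0,"rx": 0,"ry": 0,"rz": 0,"grip": 0}

```text
t: 21.62
eef_pos: [515.2, -251.1, 133.1]
tcp_rot: [-1.572, -0.003, -0.015]
ft_force: [0.4, 2.6, 12.8]
opening: 0.13
```

```bash
python3 go.py
```

```text
t 21.6167 pos [ 515.2 -251.1  133.1] rot [-1.572 -0.003 -0.015] F [ 0.4  2.6 12.8] M [ 0.51 -0.18  0.05] op 0.13 q [-0.57  0.54  1.79  0.    0.81 -0.55]
axes x,y,z: [[1.0, -0.015, 0.003], [0.003, -0.002, -1.0], [0.015, 1.0, -0.002]]
```

Call:
move_arm:
  rows:
    - {"tx": 0,"ty": 0,"tz": 0,"rx": 0,"ry": 0.03,"rz": 0,"grip": 0}
    - {"tx": 0,"ty": 0,"tz": 0,"rx": 0,"ry": 0.03,"rz": 0,"grip": 0}
    - {"tx": 0,"ty": 0,"tz": 0,"rx": 0,"ry": 0,"rz": 0,"grip": 0}

```text
t: 21.87
eef_pos: [515.2, -251.1, 133.2]
tcp_rot: [-1.573, -0.003, -0.074]
ft_force: [1.5, 2.3, 11.8]
opening: 0.127
```

```bash
python3 go.py
```

```text
t 21.8667 pos [ 515.2 -251.1  133.2] rot [-1.573 -0.003 -0.074] F [ 1.5  2.3 11.8] M [ 0.55 -0.28  0.77] op 0.127 q [-0.57  0.54  1.79 -0.    0.81 -0.49]
axes x,y,z: [[0.997, -0.074, 0.003], [0.003, -0.002, -1.0], [0.074, 0.997, -0.002]]
```

Call:
move_arm:
  rows:
    - {"tx": 0,"ty": 0,"tz": 0,"rx": 0,"ry": 0.03,"rz": 0,"grip": 0}
    - {"tx": 0,"ty": 0,"tz": 0,"rx": 0,"ry": 0.02,"rz": 0,"grip": 0}
    - {"tx": 0,"ty": 0,"tz": 0,"rx": 0,"ry": 0,"rz": 0,"grip": 0}

```text
t: 22.12
eef_pos: [515.2, -251.1, 133.2]
tcp_rot: [-1.572, -0.003, -0.123]
ft_force: [1.4, 2.4, 11.2]
opening: 0.135
```

```bash
python3 go.py
```

```text
t 22.1167 pos [ 515.2 -251.1  133.2] rot [-1.572 -0.003 -0.123] F [ 1.4  2.4 11.2] M [ 0.58 -0.25  0.69] op 0.135 q [-0.57  0.54  1.79 -0.    0.81 -0.45]
axes x,y,z: [[0.992, -0.123, 0.003], [0.003, -0.002, -1.0], [0.123, 0.992, -0.002]]
```

Torque jumped to 0.77 N m and stayed there, so the stop is reached. I ease the twist and let it rise.

Call:
move_arm:
  rows:
    - {"tx": 0,"ty": 0,"tz": 0,"rx": 0,"ry": -0.04,"rz": 0,"grip": 0}
    - {"tx": 0,"ty": -0.15,"tz": 0,"rx": 0,"ry": 0,"rz": 0,"grip": 0}
    - {"tx": 0,"ty": -0.15,"tz": 0,"rx": 0,"ry": 0,"rz": 0,"grip": 0}
    - {"tx": 0,"ty": -0.15,"tz": 0,"rx": 0,"ry": 0,"rz": 0,"grip": 0}
    - {"tx": 0,"ty": 0,"tz": 0,"rx": 0,"ry": 0,"rz": 0,"grip": 0}
    - {"tx": 0,"ty": 0,"tz": 0,"rx": 0,"ry": 0,"rz": 0,"grip": 0}

```text
t: 22.62
eef_pos: [515.1, -251.1, 136.9]
tcp_rot: [-1.572, -0.002, -0.084]
ft_force: [4.6, 1.7, 5.1]
opening: 0.127
```

```bash
python3 go.py
```

```text
t 22.6167 pos [ 515.1 -251.1  136.9] rot [-1.572 -0.002 -0.084] F [4.6 1.7 5.1] M [ 0.33 -0.93  0.38] op 0.127 q [-0.57  0.53  1.79  0.    0.82 -0.49]
axes x,y,z: [[0.996, -0.084, 0.002], [0.002, -0.001, -1.0], [0.084, 0.996, -0.001]]
```

Call:
move_arm:
  rows:
    - {"tx": 0,"ty": -0.1,"tz": 0,"rx": 0,"ry": -0.02,"rz": 0,"grip": 0}
    - {"tx": 0,"ty": -0.1,"tz": 0,"rx": 0,"ry": 0,"rz": 0,"grip": 0}
    - {"tx": 0,"ty": 0,"tz": 0,"rx": 0,"ry": 0,"rz": 0,"grip": 0}
    - {"tx": 0,"ty": 0,"tz": 0,"rx": 0,"ry": 0,"rz": 0,"grip": 0}

```text
t: 22.95
eef_pos: [515.0, -251.1, 138.8]
tcp_rot: [-1.572, -0.002, -0.064]
ft_force: [4.5, 2.0, 3.8]
opening: 0.126
```

```bash
python3 go.py; python3 snap.py wrist w14; python3 -c "
import cv2
i=cv2.imread('pics/w14.png')[120:300,180:390];cv2.imwrite('pics/w14c.png',cv2.resize(i,None,fx=3.5,fy=3.3,interpolation=2))"
```

```text
t 22.95 pos [ 515.  -251.1  138.8] rot [-1.572 -0.002 -0.064] F [4.5 2.  3.8] M [ 0.3  -1.01  0.22] op 0.126 q [-0.57  0.53  1.79  0.    0.82 -0.51]
axes x,y,z: [[0.998, -0.064, 0.002], [0.002, -0.001, -1.0], [0.064, 0.998, -0.001]]
22.95 [ 515.  -251.1  138.8] [-1.5718 -0.0024 -0.0642] [-0.569  0.53   1.789  0.     0.82  -0.505] [4.5 2.  3.8] 0.12559404033010035
```

View pics/w14c.png

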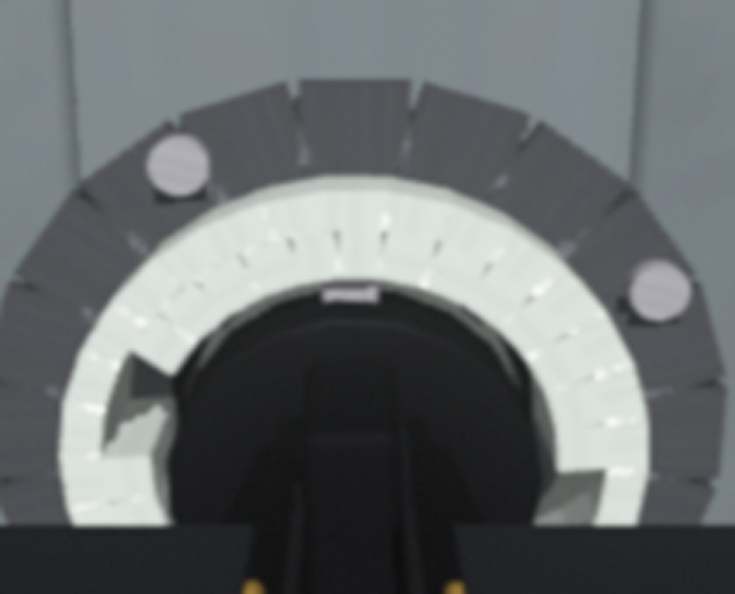

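Call:
move_arm:
  rows:
    - {"tx": 0,"ty": -0.1,"tz": 0,"rx": 0,"ry": 0,"rz": 0,"grip": 0}
    - {"tx": 0,"ty": 0,"tz": 0,"rx": 0,"ry": 0,"rz": 0,"grip": 0}
    - {"tx": 0,"ty": 0,"tz": 0,"rx": 0,"ry": 0,"rz": 0,"grip": 0}

```text
t: 23.25
eef_pos: [515.0, -251.2, 138.9]
tcp_rot: [-1.572, -0.002, -0.064]
ft_force: [7.4, -0.5, -6.7]
opening: 0.127
```

```bash
python3 go.py
```

```text
t 23.25 pos [ 515.  -251.2  138.9] rot [-1.572 -0.002 -0.064] F [ 7.4 -0.5 -6.7] M [ 0.03 -1.52  0.33] op 0.127 q [-0.57  0.53  1.79  0.    0.82 -0.51]
axes x,y,z: [[0.998, -0.064, 0.002], [0.002, -0.001, -1.0], [0.064, 0.998, -0.001]]
```

The height stopped at the predicted 138.8 and the pull reversed to -6.7 N, so the notch is holding. I relax and release with a narrow opening to keep clear of the fan cover.

Call:
move_arm:
  rows:
    - {"tx": 0,"ty": 0.07,"tz": 0,"rx": 0,"ry": 0,"rz": 0,"grip": 0}
    - {"tx": 0,"ty": 0,"tz": 0,"rx": 0,"ry": 0,"rz": 0,"grip": 20}
    - {"tx": 0,"ty": 0,"tz": 0,"rx": 0,"ry": 0,"rz": 0,"grip": 30}
    - {"tx": 0,"ty": 0,"tz": 0,"rx": 0,"ry": 0,"rz": 0,"grip": 40}
    - {"tx": 0,"ty": 0,"tz": 0,"rx": 0,"ry": 0,"rz": 0,"grip": 40}
    - {"tx": 0,"ty": 0,"tz": 0,"rx": 0,"ry": 0,"rz": 0,"grip": 40}

```text
t: 23.75
eef_pos: [513.9, -250.9, 138.5]
tcp_rot: [-1.571, 0.0, -0.064]
ft_force: [-0.6, -0.2, -0.1]
opening: 0.385
```

```bash
python3 go.py
```

```text
t 23.75 pos [ 513.9 -250.9  138.5] rot [-1.571  0.    -0.064] F [-0.6 -0.2 -0.1] M [-0.04 -0.08  0.02] op 0.385 q [-0.57  0.53  1.79 -0.    0.82 -0.51]
axes x,y,z: [[0.998, -0.064, -0.0], [-0.0, -0.0, -1.0], [0.064, 0.998, -0.0]]
```

Call:
move_arm:
  rows:
    - {"tx": 0,"ty": -2,"tz": 0,"rx": 0,"ry": 0,"rz": 0,"grip": 40}
    - {"tx": 0,"ty": -3,"tz": 0,"rx": 0,"ry": 0,"rz": 0,"grip": 40}
    - {"tx": 0,"ty": -3,"tz": 0,"rx": 0,"ry": 0,"rz": 0,"grip": 40}
    - {"tx": 0,"ty": -3,"tz": 0,"rx": 0,"ry": 0,"rz": 0,"grip": 40}
    - {"tx": 0,"ty": -3,"tz": -2,"rx": 0,"ry": 0,"rz": 0,"grip": 60}
    - {"tx": 0,"ty": -2,"tz": -2,"rx": 0,"ry": 0,"rz": 0,"grip": 60}
    - {"tx": 0,"ty": 0,"tz": -2,"rx": 0,"ry": 0,"rz": 0,"grip": 80}
    - {"tx": 0,"ty": 0,"tz": 0,"rx": 0,"ry": 0,"rz": 0,"grip": 100}
    - {"tx": 0,"ty": 0,"tz": 0,"rx": 0,"ry": 0,"rz": 0,"grip": 100}

```text
t: 24.5
eef_pos: [509.9, -311.2, 298.3]
tcp_rot: [-1.571, 0.0, -0.065]
ft_force: [0.0, -0.2, -0.8]
opening: 0.697
```

```bash
python3 snap.py wrist w15; python3 snap.py top t15;python3 snap.py scene s15
```

```text
24.5 [ 509.9 -311.2  298.3] [-1.5706e+00  4.0000e-04 -6.5200e-02] [-0.659  0.394  1.542 -0.     1.205 -0.593] [ 0.  -0.2 -0.8] 0.6965969682872734
24.55 [ 509.9 -310.5  298. ] [-1.5702e+00  9.0000e-04 -6.4400e-02] [-0.658  0.394  1.543  0.     1.205 -0.593] [0.3 0.6 0.3] 0.7326727608897252
24.6 [ 510.  -310.1  298. ] [-1.5701e+00  1.1000e-03 -6.3700e-02] [-0.657  0.394  1.543 -0.     1.205 -0.593] [-0.7  0.1  0.4] 0.7755562360192713
```

View pics/w15.png

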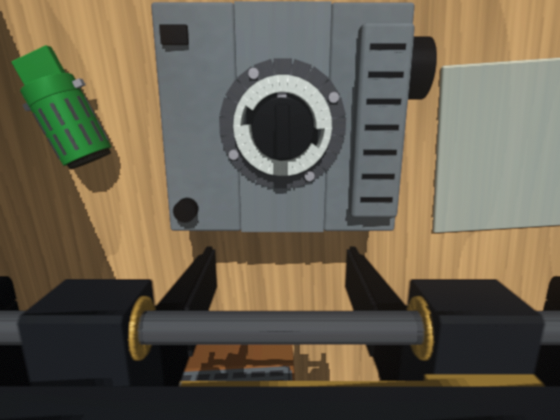

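View pics/s15.png

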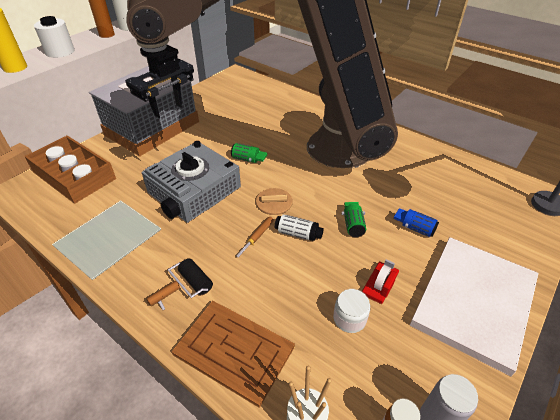

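The canister is in the collar with the bar near world y, slots free at its sides and nothing else disturbed. I check height, centre, angle and tilt from depth.

```bash
python3 - <<'E'
from wl import *
c,d,I=load("w15");C=cloud(c,d)[60:195,215:350].reshape(-1,3)
r=np.hypot(C[:,0]-514.8,C[:,1]+251)
ring=C[(abs(C[:,2]-112)<3)&(r>39)&(r<44)];print("ring z",np.median(ring[:,2]))
for nm,lo,hi,rm in(("handle",140,155,30),("cap",114.5,122,27)):
    Q=C[(C[:,2]>lo)&(C[:,2]<hi)&(r<rm)];b=cv2.minAreaRect(Q[:,:2].astype(np.float32))
    w,V=np.linalg.eigh(np.cov(Q[:,:2].T));A=np.c_[Q[:,:2]-Q[:,:2].mean(0),np.ones(len(Q))];p=np.linalg.lstsq(A,Q[:,2],rcond=None)[0]
    print(nm,len(Q),"z",np.median(Q[:,2]),"centre",b[0],b[1],"axis",np.degrees(np.arctan2(V[1,1],V[0,1])),"slope",p[:2])
E
python3 go.py
```

```text
ring z 112.68305723839362
handle 800 z 149.5912026566144 centre (514.3512573242188, -252.8950653076172) (43.523414611816406, 11.419736862182617) axis 87.26217964620686 slope [ 0.02647495 -0.00191665]
cap 2122 z 117.68684455775957 centre (514.6238403320312, -251.05020141601562) (51.988468170166016, 53.52638244628906) axis 176.59510061256194 slope [-0.00031646 -0.00127498]
t 24.65 pos [ 510.2 -310.   298.1] rot [-1.57e+00  1.00e-03 -6.30e-02] F [0.8 0.3 0.4] M [ 0.01 -0.08 -0.05] op 0.82 q [-0.66  0.39  1.54 -0.    1.21 -0.59]
axes x,y,z: [[0.998, -0.063, -0.001], [-0.001, 0.001, -1.0], [0.063, 0.998, 0.001]]
```

Cap is 5.0 mm above the lip, so the centre is 41.0 mm below it. It is centred, level, and the lugs are about 91° from the port's x axis.

Call:
move_arm:
  rows:
    - {"tx": 0,"ty": 0,"tz": 0,"rx": 0,"ry": 0,"rz": 0,"grip": 100}
    - {"tx": 0,"ty": 0,"tz": 0,"rx": 0,"ry": 0,"rz": 0,"grip": 100}
    - {"tx": 0,"ty": 0,"tz": 0,"rx": 0,"ry": 0,"rz": 0,"grip": 100}
    - {"tx": 0,"ty": 0,"tz": 0,"rx": 0,"ry": 0,"rz": 0,"grip": 100}

```text
t: 24.98
eef_pos: [510.4, -310.5, 298.6]
tcp_rot: [-1.571, 0.0, -0.063]
ft_force: [0.8, -0.2, 0.1]
opening: 0.993
```

```bash
python3 -c "
from cell import env
s=env.state();print(s['t'],s['ft_force'],s['opening'],abs(s['qvel']).max());print(env.job_done())"
```

```text
24.9833 [ 0.7822902  -0.15023374  0.05573925] 0.9931577210539332 0.0038920046188090345
the job is handed in; nothing more can be done
None
```

The bar-handled canister is locked in the extractor's collar and let go. The job was handed in at 25 s of the 72 s allowed, and no verdict was reported.

I gripped the canister by its body, stood it upright on the bench and let go. Then I took it by the handle and lowered it with its lugs through the slots, the collar being turned about -0.28 rad. I pushed it down against the spring, turned it clockwise to the stop, let it rise into the notches and released it.

**Standing on the bench:** the cap measured 92.6 mm up and centred over the body, with nothing touching it.

**Locked in the collar:**
- **Depth:** the centre is 41.0 mm below the collar's top (38.5 to 43 required).
- **Position:** it is within about 0.5 mm of the collar's axis, judged from the cap. The handle's top alone read about 2 mm off along the bar.
- **Tilt:** the cap is level to about 0.1°. The narrow handle top fitted a 0.026 slope, which I put down to depth noise.
- **Turn:** the lugs are about 91° from the port's x axis (at least 43° required).
- **Lock:** before release, a light upward pull was held at the locked height.

**Surroundings:** by eye, the last scene picture shows the other canister and the tools where they lay, and the arm clear. I did not measure their positions.

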